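# Make the roundness tester's bench ready to measure

## Robot

A 6-joint arm with a two-finger parallel gripper is mounted at the origin on the work surface. World frame = base frame: x ahead of the robot, y to its left, z up, the work surface at z = 0. Lengths are in m, angles in rad, forces in N, time in s.
With the tool pointing down it reaches from about 0.3 to 0.875 m from the base axis. Payload 6.4 kg.
Tool frame: the origin (TCP) lies midway between the tips of the shut fingers; the grasp point (between the pads) lies 19 mm behind it; z points along the fingers, y is the line along which they close (so a half turn about z gives the same grasp; the last joint's range is limited). The gripper opens to 85 mm and grips with 20 to 120 N. Pads are 22 mm wide; open, the fingers measure 114 mm over their backs; the gripper's body (76 mm by 85 mm) begins 54 mm behind the grasp point. The pads swing forward as they close: fully open they stand 13 mm farther back than shut.
Start: joints at [-1.327, 0.181, 1.607, -0, 1.354, -0.206], TCP at [0.25, -0.518, 0.231] pointing down, gripper open.
Joint ranges: [-2.99, 2.99], [-0.89, 2.07], [0.3, 2.58], [-1.14, 4.28], [0, 2.63], [-3.12, 3.12]. Speed limits (rad/s): [2.57, 2.57, 3.01, 3.14, 3.14, 3.14].

## Interface

Orientations are given as a unit quaternion [w, x, y, z].
In Python, from bench import * gives the robot as it stands.
- The arm moves only by the tool play_rows, never from a script. Its argument "plan" is a list of rows, each a list of 3 entries, a list of its own where there are three numbers: the finger opening in mm, from 0 to 85.4, then the shift along the tool's x, y, z normalised to -1 to 1, where 1 is 40 cm, then the turn about the tool's z normalised to -1 to 1, where 1 is pi rad. A call has 1 to 10 rows; each row is the pose to reach, as a shift and turn from the pose commanded when the call began, along the tool's axes at that moment, turning the shorter way round; what a row does not reach only later rows make up. A row lasts 1/10 s, in which the tool goes at most 50 mm and 8.59 degrees, less where a joint would pass 70% of its speed; a pose out of reach is approached as far as the arm can. A call with a number of a shift or a turn outside -1 to 1 is refused whole. A call with a gripper value outside its range is refused whole. The fingers move at their own pace and stop on an object; the grip force is fixed at half the most. Time passes only in rows, so rows that repeat a pose let the fingers close. It gives the time, the measured TCP pose, the force, the opening and the grip force at its end, in the units of the state.
- get_obs(): the state, without advancing time (a new reading comes with each control period).
- camera(name): name is "scene" or "side" or "wrist"; returns a dict with "image" (480x640x3 uint8, red, green, blue), "range_z" (480x640 float32, m along the optical axis (not along the pixel's ray), 0 where there is no reading), "intrinsics" (3x3 intrinsics, pixels), "rvec" (rotation vector, rad) and "tvec" (3), from world to camera coordinates, as OpenCV has them; the wrist camera has in their place "T_tool_cam" (4x4, takes a point from camera to tool coordinates, whose origin is the TCP and whose axes are the flange's). Camera axes: x right, y down, z forward; pixel columns grow to the right and rows downward; lengths in m; the calibration is good to about 2 mm. A picture is of the moment at which its call begins: read the wrist's pose just before it.
- hand_in(): hands the job in; it is judged then, once.
Trained networks look in a picture, given as the dict that the camera call returned (one of the last four; its "shot" number tells which), for a name from the list of things; names that differ only in an ending like _2 or _b are one class to them, and where a whole thing is asked for, a point or a joint stands for the part that bears it (a point fixed in the world has none). Each returns a list of dicts, best first, with "conf" (0 to 1); they miss things now and then, are a little off and sometimes report something else, mostly with a low value. They report only what shows in the picture. A call takes as long as a camera call.
- search_frame(picture, label): "rect" ([centre column, centre row, width, height] in pixels, round what is visible of it).
- masks_of(picture, label): "mask" (480x640 bool, what is visible of it) and "rect" ([centre column, centre row, width, height] in pixels, round what is visible of it).
The state is a dict: "time_s": time; "q": joint angles; "dq": joint speeds; "joint_efforts": joint torques, N m; "eef_pos": TCP position; "eef_rot": TCP orientation; "wrist_force": force on the tool from outside, world axes, zero at the start; "torque": the same for the moment, N m; "opening": opening from 0.0 (shut) to 1.0 (fully open); "grasp_force": force on a finger pad.
Only numpy, scipy, OpenCV 4.12 (cv2) and the standard library are available. Lean on these libraries where they do the work, as an engineer would, in place of code of your own. Each camera call takes 0.05 s, during which the arm holds its last target. There are 200 camera calls.

## Task

Get the measuring bench ready: first clear away the metal brackets by hanging each one by its eye on its own peg of the white rail; only then uncover the glass masters, lifting the red dust cap off each one that still has one and setting it down upright (knob up) flat in its own nest of the blue tray; last, throw the green-balled spindle switch fully over to its on side, away from the robot. Leave the masters, the ring gauge and the vee block standing where they are.

Things in the scene. Friction and masses are not known exactly. Their poses are not given: they have to be found in the camera images.
- bracket1: bracket: blue foot plate 50 (x) by 44 (y) by 10 mm with an aluminium plate, 8 mm thick (x), 44 mm wide (y), standing up from its middle to 105 mm above the underside; 160 g. Origin at the middle of the underside, z up the plate. The plate has a square eye, 24 by 24 mm, through it along x, its centre 60 mm above the underside. Stands on its foot at the start; both faces are alike. None if absent.
- bracket1_eye (a point): centre of the eye of bracket1 (60 mm above its underside), axes as the bracket's
- bracket2: bracket: blue foot plate 50 (x) by 44 (y) by 10 mm with an aluminium plate, 8 mm thick (x), 44 mm wide (y), standing up from its middle to 105 mm above the underside; 160 g. Origin at the middle of the underside, z up the plate. The plate has a square eye, 24 by 24 mm, through it along x, its centre 60 mm above the underside. Stands on its foot at the start; both faces are alike. None if absent.
- bracket2_eye (a point): centre of the eye of bracket2 (60 mm above its underside), axes as the bracket's
- bracket3: bracket: blue foot plate 50 (x) by 44 (y) by 10 mm with an aluminium plate, 8 mm thick (x), 44 mm wide (y), standing up from its middle to 105 mm above the underside; 160 g. Origin at the middle of the underside, z up the plate. The plate has a square eye, 24 by 24 mm, through it along x, its centre 60 mm above the underside. Stands on its foot at the start; both faces are alike. None if absent.
- bracket3_eye (a point): centre of the eye of bracket3 (60 mm above its underside), axes as the bracket's
- peg1 (a point): peg 1 of the rail, left (rail +y): on the axis of a round steel peg of radius 5 mm that sticks out 65 mm to rail -x, rising 5 degrees to a brass ball of radius 7 mm; this point is half way along, 30 mm from the ball's centre, about 151 mm above the table. Axes as the rail's: x points from the peg's tip to the rail.
- peg2 (a point): peg 2 of the rail, middle: on the axis of a round steel peg of radius 5 mm that sticks out 65 mm to rail -x, rising 5 degrees to a brass ball of radius 7 mm; this point is half way along, 30 mm from the ball's centre, about 151 mm above the table. Axes as the rail's: x points from the peg's tip to the rail.
- peg3 (a point): peg 3 of the rail, right (rail -y): on the axis of a round steel peg of radius 5 mm that sticks out 65 mm to rail -x, rising 5 degrees to a brass ball of radius 7 mm; this point is half way along, 30 mm from the ball's centre, about 151 mm above the table. Axes as the rail's: x points from the peg's tip to the rail.
- rail: fixed peg rail: white crossbar 280 mm long (y), 22 mm high, 20 mm thick, its front face at x = 2 mm, top 161 mm above the table, on two posts at y = +-130 mm, three pegs 80 mm apart on its front (-x). Dark foot plate on the table, x from -15 to 75 mm, 12 mm high. Origin on the table under the middle of the bar's front.
- cap1: red dust cap on master1: skirt 54 mm across, 26 mm high, open below, 44 mm clear inside; on top a round solid grip knob 40 mm in diameter, 22 mm high (48 mm in all); 60 g. Origin at the middle of the skirt's lower rim, z up. Rests loosely on the master's disc, rim 15 mm above the table; lift 25 mm to clear the glass. None if absent (master already bare).
- master1: roundness master: steel disc 70 mm in diameter, 15 mm high, with a glass dome of radius 17 mm on it, top 33 mm above the table; 0.7 kg, loose on the table. Origin at the middle of the underside.
- cap2: red dust cap on master2: skirt 54 mm across, 26 mm high, open below, 44 mm clear inside; on top a round solid grip knob 40 mm in diameter, 22 mm high (48 mm in all); 60 g. Origin at the middle of the skirt's lower rim, z up. Rests loosely on the master's disc, rim 15 mm above the table; lift 25 mm to clear the glass. None if absent (master already bare).
- master2: roundness master: steel disc 70 mm in diameter, 15 mm high, with a glass dome of radius 17 mm on it, top 33 mm above the table; 0.7 kg, loose on the table. Origin at the middle of the underside.
- cap3: red dust cap on master3: skirt 54 mm across, 26 mm high, open below, 44 mm clear inside; on top a round solid grip knob 40 mm in diameter, 22 mm high (48 mm in all); 60 g. Origin at the middle of the skirt's lower rim, z up. Rests loosely on the master's disc, rim 15 mm above the table; lift 25 mm to clear the glass. None if absent (master already bare).
- master3: roundness master: steel disc 70 mm in diameter, 15 mm high, with a glass dome of radius 17 mm on it, top 33 mm above the table; 0.7 kg, loose on the table. Origin at the middle of the underside.
- cap4: red dust cap on master4: skirt 54 mm across, 26 mm high, open below, 44 mm clear inside; on top a round solid grip knob 40 mm in diameter, 22 mm high (48 mm in all); 60 g. Origin at the middle of the skirt's lower rim, z up. Rests loosely on the master's disc, rim 15 mm above the table; lift 25 mm to clear the glass. None if absent (master already bare).
- master4: roundness master: steel disc 70 mm in diameter, 15 mm high, with a glass dome of radius 17 mm on it, top 33 mm above the table; 0.7 kg, loose on the table. Origin at the middle of the underside.
- tray: fixed blue cap tray 276 (x) by 72 (y) mm, rim 14 mm above the table, with four square nests in a row along x, 68 mm apart, their centres at x = -102, -34, 34 and 102 mm, y = 0, each about 64 by 64 mm inside with its floor 4 mm above the table. Origin at the middle of its underside.
- spindle (a joint): angle of the spindle switch lever (rad): 0 leaning fully to the robot's side (base -x, off), 1.0 leaning fully the other way (base +x, on); it stays where it is left
- spindle_tip (a point): centre of the green ball, radius 13 mm, on the end of the switch lever, 80 mm from the hinge; about 92 mm above the table at both ends of the swing
- spindle_base: grey switch block 70 (x) by 50 (y) by 25 mm, fixed. Origin at the middle of its underside; the lever's hinge runs along its y, 22 mm above the origin, and the lever swings in its x-z plane
- ring_gauge: dark steel ring gauge, 60 mm outside, 22 mm high, lying on the table among the things; not part of the job
- vee_block: steel vee block, 50 by 50 by 36 mm, standing among the things; not part of the job

How it is judged:
On the way, in this order (a step that is already met when the one before it is completed fails the run):
1. every bracket hangs by its eye on a peg (((x of bracket1_eye in the frame of peg1 between -0.034 and 0.04 m and y of bracket1_eye in the frame of peg1 between -0.011 and 0.011 m and z of bracket1_eye in the frame of peg1 between -0.012 and 0.012 m) or (x of bracket1_eye in the frame of peg2 between -0.034 and 0.04 m and y of bracket1_eye in the frame of peg2 between -0.011 and 0.011 m and z of bracket1_eye in the frame of peg2 between -0.012 and 0.012 m) or (x of bracket1_eye in the frame of peg3 between -0.034 and 0.04 m and y of bracket1_eye in the frame of peg3 between -0.011 and 0.011 m and z of bracket1_eye in the frame of peg3 between -0.012 and 0.012 m)) and angle between each of bracket1, bracket2, bracket3's own z axis and vertical below 0.35 rad and linear speed of each of bracket1, bracket2, bracket3 below 0.15 m/s and ((x of bracket2_eye in the frame of peg1 between -0.034 and 0.04 m and y of bracket2_eye in the frame of peg1 between -0.011 and 0.011 m and z of bracket2_eye in the frame of peg1 between -0.012 and 0.012 m) or (x of bracket2_eye in the frame of peg2 between -0.034 and 0.04 m and y of bracket2_eye in the frame of peg2 between -0.011 and 0.011 m and z of bracket2_eye in the frame of peg2 between -0.012 and 0.012 m) or (x of bracket2_eye in the frame of peg3 between -0.034 and 0.04 m and y of bracket2_eye in the frame of peg3 between -0.011 and 0.011 m and z of bracket2_eye in the frame of peg3 between -0.012 and 0.012 m)) and ((x of bracket3_eye in the frame of peg1 between -0.034 and 0.04 m and y of bracket3_eye in the frame of peg1 between -0.011 and 0.011 m and z of bracket3_eye in the frame of peg1 between -0.012 and 0.012 m) or (x of bracket3_eye in the frame of peg2 between -0.034 and 0.04 m and y of bracket3_eye in the frame of peg2 between -0.011 and 0.011 m and z of bracket3_eye in the frame of peg2 between -0.012 and 0.012 m) or (x of bracket3_eye in the frame of peg3 between -0.034 and 0.04 m and y of bracket3_eye in the frame of peg3 between -0.011 and 0.011 m and z of bracket3_eye in the frame of peg3 between -0.012 and 0.012 m))), for 0.2 s.
2. every dust cap sits upright in a nest of the tray ((x of cap1 in the frame of tray between -0.111 and -0.093 m or x of cap1 in the frame of tray between -0.043 and -0.025 m or x of cap1 in the frame of tray between 0.025 and 0.043 m or x of cap1 in the frame of tray between 0.093 and 0.111 m) and y of cap1 in the frame of tray between -0.009 and 0.009 m and z of cap1 in the frame of tray between 0 and 0.009 m and angle between each of cap1, cap2, cap3, cap4's own z axis and vertical below 0.12 rad and linear speed of each of cap1, cap2, cap3, cap4 below 0.03 m/s and (x of cap2 in the frame of tray between -0.111 and -0.093 m or x of cap2 in the frame of tray between -0.043 and -0.025 m or x of cap2 in the frame of tray between 0.025 and 0.043 m or x of cap2 in the frame of tray between 0.093 and 0.111 m) and y of cap2 in the frame of tray between -0.009 and 0.009 m and z of cap2 in the frame of tray between 0 and 0.009 m and (x of cap3 in the frame of tray between -0.111 and -0.093 m or x of cap3 in the frame of tray between -0.043 and -0.025 m or x of cap3 in the frame of tray between 0.025 and 0.043 m or x of cap3 in the frame of tray between 0.093 and 0.111 m) and y of cap3 in the frame of tray between -0.009 and 0.009 m and z of cap3 in the frame of tray between 0 and 0.009 m and (x of cap4 in the frame of tray between -0.111 and -0.093 m or x of cap4 in the frame of tray between -0.043 and -0.025 m or x of cap4 in the frame of tray between 0.025 and 0.043 m or x of cap4 in the frame of tray between 0.093 and 0.111 m) and y of cap4 in the frame of tray between -0.009 and 0.009 m and z of cap4 in the frame of tray between 0 and 0.009 m), for 0.2 s.
3. the spindle switch is thrown fully to on (value of joint spindle above 0.88 rad), for 0.2 s.
At the end, for the whole second after the job is handed in: brackets slower than 0.15 m/s, eye at x -34 to 40 mm, y +-11, z +-12 of a peg point, leaning < 0.35 rad; each cap flat (< 0.12 rad) in a nest, within 9 mm of its centre in x and y, rim under 9 mm up; switch above 0.88 rad; masters, ring gauge and vee block upright, moved < 30 mm (all of step 1 and all of step 2 and value of joint spindle above 0.88 rad and distance of each of master1, master2, master3, master4, ring_gauge, vee_block from where it was at the start of the episode below 0.03 m and angle between each of master1, master2, master3, master4, vee_block's own z axis and vertical below 0.1 rad); the robot touches nothing.
It fails at once if a glass master is tipped over (angle between any of master1, master2, master3, master4's own z axis and vertical above 0.5 rad).
Of bracket1, bracket2, bracket3 only 2 to 3 are there at a start; the rules pass over those that are not, and their reading is None.
Of cap1, cap2, cap3, cap4 only 3 to 4 are there at a start; the rules pass over those that are not, and their reading is None.
At some moment in a run one of bracket1, bracket2, bracket3 may be knocked a few centimetres aside while the robot is not near it.
Once in a run the grip may slacken for a moment while it holds something.
It also fails if it takes over 210 s, if anything falls off the work surface, if the arm or the gripper's body presses on something with over 40 N, if the wrist force passes 120 N, or if a joint passes its speed limit or range.

## Working session

There is one attempt and no reset: what is moved stays moved. The work goes in short steps, Python scripts to look and compute and a tool call to move; the robot and the scene stay as the last step left them, time stands still between calls to the robot, and variables do not carry over. Pictures are saved under pics/ and viewed, at most 14 in all, crops included, and the job is handed in when it is done.

Besides the shell and the picture viewer there is one more tool, called after "Emit:" in YAML: its name, and indented under it one key for each argument. play_rows: Moves the arm, as the interface text tells. Its arguments: {"type":"object","properties":{"plan":{"type":"array","items":{"type":"array"}}},"required":["plan"]}

```bash
mkdir -p pics && ls
cat > h.py <<'E'
from bench import *
import numpy as np, cv2
from scipy.spatial.transform import Rotation as R
def Twc(p,obs=None):
    if "rvec" in p:
        Rm=cv2.Rodrigues(np.array(p["rvec"],float))[0]; t=np.array(p["tvec"],float).ravel()
        T=np.eye(4);T[:3,:3]=Rm.T;T[:3,3]=-Rm.T@t;return T
    q=obs["eef_rot"];T=np.eye(4);T[:3,:3]=R.from_quat([q[1],q[2],q[3],q[0]]).as_matrix();T[:3,3]=obs["eef_pos"]
    return T@np.array(p["T_tool_cam"])
def cloud(p,obs=None):
    K=np.array(p["intrinsics"]);z=p["range_z"];v,u=np.mgrid[:480,:640]
    P=np.stack([(u-K[0,2])/K[0,0]*z,(v-K[1,2])/K[1,1]*z,z],-1)
    T=Twc(p,obs);W=P@T[:3,:3].T+T[:3,3];W[z<=0]=np.nan;return W
def shot(n,save=None):
    o=get_obs();p=camera(n)
    if save: cv2.imwrite("pics/"+save,p["image"][:,:,::-1])
    return p,cloud(p,o)
E
python3 - <<'E'
from h import *
o=get_obs();print({k:np.round(v,3) for k,v in o.items()})
for n in["scene","side","wrist"]:
    p,W=shot(n,n+"0.png");T=Twc(p,o);print(n,T[:3,3].round(3),T[:3,2].round(2))
    np.savez("/tmp/"+n,W=W,im=p["image"])
    for l in["bracket1","cap1","master1","tray","rail","spindle_base","spindle_tip","ring_gauge","vee_block"]:
        for d in masks_of(p,l):
            m=d["mask"];w=W[m];w=w[~np.isnan(w[:,0])]
            print(n,l,round(d["conf"],2),np.round(d["rect"]).astype(int),len(w),np.median(w,0).round(3) if len(w) else "",np.percentile(w,[3,97],axis=0).round(3).tolist() if len(w) else "")
E
```

```text
pics
{'time_s': np.float64(0.0), 'q': array([-1.327,  0.182,  1.608, -0.   ,  1.354, -0.206]), 'dq': array([ 0.001,  0.001, -0.001, -0.   , -0.001,  0.001]), 'joint_efforts': array([ 1.0000e-03, -4.4487e+01, -3.5133e+01, -0.0000e+00,  9.0000e-03,
       -0.0000e+00]), 'eef_pos': array([ 0.25 , -0.517,  0.23 ]), 'eef_rot': array([-0.001,  0.975,  0.223, -0.   ]), 'wrist_force': array([-0.499,  0.017,  0.211]), 'torque': array([-0.009, -0.035, -0.028]), 'grasp_force': np.float64(0.0), 'opening': np.float64(1.001)}
scene [1.083 0.408 1.06 ] [-0.45 -0.32 -0.83]
scene bracket1 0.91 [373 222  24  41] 786 [0.436 0.047 0.041] [[0.396, 0.026, 0.001], [0.456, 0.067, 0.106]]
scene bracket1 0.73 [258 200  27  46] 682 [ 0.552 -0.19   0.031] [[0.527, -0.218, 0.002], [0.573, -0.173, 0.106]]
scene bracket1 0.55 [224 230  29  47] 646 [ 0.653 -0.197  0.015] [[0.626, -0.225, 0.003], [0.673, -0.18, 0.106]]
scene cap1 0.9 [291 186  26  33] 557 [ 0.463 -0.163  0.045] [[0.436, -0.19, 0.016], [0.479, -0.146, 0.067]]
scene cap1 0.82 [470 284  30  31] 673 [0.449 0.294 0.047] [[0.421, 0.269, 0.017], [0.463, 0.
[... 3798 characters left out ...]
27 [241 247 116 125] 6081 [0.699 0.205 0.015] [[0.642, 0.062, 0.007], [0.763, 0.333, 0.163]]
side ring_gauge 0.75 [398 277  25  26] 454 [ 0.438 -0.049  0.021] [[0.411, -0.077, 0.004], [0.465, -0.024, 0.026]]
side ring_gauge 0.45 [282 373  34  33] 332 [0.417 0.307 0.015] [[0.403, 0.26, 0.004], [0.456, 0.325, 0.019]]
side vee_block 0.87 [352 213  28  32] 518 [ 0.649 -0.087  0.021] [[0.622, -0.123, 0.001], [0.675, -0.065, 0.039]]
side vee_block 0.34 [238 248 116 124] 6111 [0.698 0.204 0.015] [[0.643, 0.063, 0.007], [0.761, 0.333, 0.163]]
wrist [ 0.311 -0.488  0.373] [-0.24 -0.11 -0.96]
wrist tray 0.77 [184  27  98  54] 3092 [ 0.352 -0.341  0.005] [[0.338, -0.367, 0.002], [0.377, -0.298, 0.015]]
```

View pics/scene0.png

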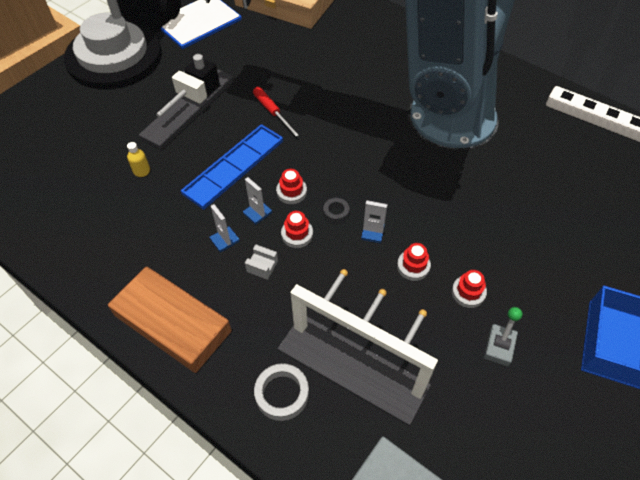

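Run:
```python
from h import *
C=[];I=[]
for n in["scene","side"]:
    d=np.load(f"/tmp/{n}.npz");W=d["W"].reshape(-1,3);C.append(W);I.append(np.r_[[n=="side"]*len(W)])
W=np.vstack(C);s=np.hstack(I)
def near(c,r,z0,z1,k=None):
    m=(np.hypot(W[:,0]-c[0],W[:,1]-c[1])<r)&(W[:,2]>z0)&(W[:,2]<z1)
    if k is not None:m&=s==k
    return W[m]
for c in[(.432,.047),(.55,-.195),(.65,-.2)]:
    for k in(0,1,None):
        q=near(c,.05,.1,.115,k)
        f=near(c,.05,.006,.0125,k)
        r=cv2.minAreaRect(q[:,:2].astype(np.float32)*1000);r2=cv2.minAreaRect(f[:,:2].astype(np.float32)*1000)
        t=np.array([q[:,0],q[:,1]]).T;u=np.linalg.svd(t-t.mean(0))[2][0]
        print("br",k,len(q),np.median(q[:,2]).round(4),np.round(r[0],1),np.round(r[1],1),round(r[2],1),"pca",np.degrees(np.arctan2(u[1],u[0])).round(1),"foot",len(f),np.round(r2[0],1),np.round(r2[1],1),round(r2[2],1))
for c in[(.455,-.168),(.439,.293),(.543,-.082),(.453,.168)]:
    for k in(0,1,None):
        q=near(c,.05,.060,.068,k);print("cap",k,len(q),np.round(cv2.minEnclosingCircle(q[:,:2].astype(np.float32)*1000),1) if 0 else [np.round(x,1) for x in cv2.minEnclosingCircle(q[:,:2].astype(np.float32)*1000)],np.median(q[:,2]))
m=(W[:,1]<-.28)&(W[:,1]>-.42)&(W[:,0]<.68)&(W[:,0]>.3)&(W[:,2]>.011)&(W[:,2]<.018)
print("tray",cv2.minAreaRect(W[m][:,:2].astype(np.float32)*1000))
m=(W[:,1]>0)&(W[:,0]>.6)&(W[:,2]>.155)&(W[:,2]<.168)
print("railtop",cv2.minAreaRect(W[m][:,:2].astype(np.float32)*1000),np.median(W[m][:,2]))
m=(W[:,1]>0)&(W[:,0]>.58)&(W[:,2]>.135)&(W[:,2]<.168)
print(np.percentile(W[m],[0,1,99,100],axis=0))
q=W[m];r=q[q[:,0]<.66];print(len(r));
for a in range(60,340,10):
    w=r[(r[:,1]>a/1e3)&(r[:,1]<a/1e3+.01)]
    if len(w):print(a,len(w),w.min(0).round(3),w.max(0).round(3))
```

```text
br 0 99 0.1046 [432.1  44.8] [13.2 44. ] 29.7 pca 115.1 foot 164 [446.5  46.4] [38.3 75.7] 46.2
br 1 85 0.1053 [431.6  44.9] [ 8.2 45.8] 23.2 pca 113.4 foot 248 [432.5  44.8] [83.9 56.4] 44.1
br None 184 0.1049 [431.9  45.2] [13.2 45.9] 29.7 pca 114.4 foot 412 [424.  43.] [71.9 82.1] 20.8
br 0 84 0.1043 [ 548.  -194.8] [47.2  9.8] 80.1 pca 80.6 foot 202 [ 548.6 -194.1] [79.2 52.8] 0.6
br 1 70 0.1052 [ 548.6 -195.4] [47.  10.7] 81.4 pca 80.4 foot 149 [ 546.3 -195.4] [46.5 56.7] 80.2
br None 154 0.1047 [ 548.4 -195.1] [47.6 10.8] 80.3 pca 80.5 foot 351 [ 548.6 -194.1] [79.2 52.8] 0.6
br 0 86 0.1051 [ 648.7 -204.4] [47.9  8.7] 74.8 pca -106.0 foot 244 [ 645.4 -201.1] [58.4 82.1] 51.7
br 1 63 0.1046 [ 647.9 -203.8] [44.6 11.1] 76.4 pca 73.5 foot 126 [ 648.2 -199.5] [58.1 65.4] 4.2
br None 149 0.1049 [ 647.9 -204.2] [47.8 11.2] 76.2 pca -106.2 foot 370 [ 642.1 -206.5] [68.6 83.7] 56.4
cap 0 188 [array([ 454.2, -169.7]), np.float64(21.2)] 0.06392180125459174
cap 1 185 [array([ 454. , -170.8]), np.float64(20.6)] 0.06407091710933166
cap None 373 [array([ 454.4, -170.2]), np.float64(21.3)] 0.
[... 732 characters left out ...]
76269531, 318.0794372558594), 86.67317199707031)
railtop ((1308.1763916015625, 262.46728515625), (1389.80517578125, 281.35784912109375), 6.481060981750488) 0.1605489671453617
[[0.60828415 0.05335483 0.13502767]
 [0.61735421 0.06011963 0.13777269]
 [2.01086598 0.33171767 0.16447252]
 [2.0218273  0.33404441 0.16635884]]
676
100 100 [0.626 0.101 0.152] [0.659 0.11  0.165]
110 68 [0.628 0.11  0.15 ] [0.66  0.114 0.164]
170 2 [0.622 0.179 0.153] [0.623 0.179 0.156]
180 145 [0.618 0.181 0.151] [0.66  0.19  0.164]
190 77 [0.62  0.19  0.148] [0.66  0.194 0.162]
250 5 [0.612 0.258 0.154] [0.618 0.26  0.158]
260 190 [0.608 0.26  0.15 ] [0.659 0.27  0.163]
270 89 [0.612 0.27  0.15 ] [0.66  0.275 0.159]
```

Run:
```python
from h import *
D={n:np.load(f"/tmp/{n}.npz") for n in["scene","side"]}
W=np.vstack([D[n]["W"].reshape(-1,3) for n in D]);I=np.vstack([D[n]["im"].reshape(-1,3) for n in D]).astype(int)
s=np.repeat([0,1],480*640)
def box(x0,x1,y0,y1,z0,z1):return (W[:,0]>x0)&(W[:,0]<x1)&(W[:,1]>y0)&(W[:,1]<y1)&(W[:,2]>z0)&(W[:,2]<z1)
blue=(I[:,2]>I[:,0]+50)
for k in(0,1):
    m=box(.3,.68,-.42,-.27,.001,.02)&blue&(s==k);print("tray",cv2.minAreaRect(W[m][:,:2].astype(np.float32)*1000))
    m=box(.64,.76,.0,.4,.157,.168)&(s==k);print("rail",cv2.minAreaRect(W[m][:,:2].astype(np.float32)*1000),np.median(W[m][:,2]))
    for y in(.106,.186,.266):
        for z0 in [0]:
            m=box(.60,.63,y-.025,y+.025,.13,.17)&(s==k);b=W[m]
            from scipy.optimize import least_squares
            f=lambda c:np.linalg.norm(b-c,axis=1)-.007
            bb=b[b[:,0]<b[:,0].min()+.012]
            r=least_squares(lambda c:np.linalg.norm(bb-c,axis=1)-.007,bb.mean(0)+[.003,0,-.003],loss="soft_l1",f_scale=.001);print(" ball",k,r.x.round(4),len(bb))
            p=W[box(.635,.66,y-.025,y+.025,.13,.17)&(s==k)];print(" shaft mean",p.mean(0).round(4),p.max(0).round(4))
    m=box(.4,.6,.34,.45,.06,.14)&(s==k)&(I[:,1]>I[:,0]+40);b=W[m]
    r=least_squares(lambda c:np.linalg.norm(b-c,axis=1)-.013,b.mean(0)-[0,0,.01],loss="soft_l1",f_scale=.001);print("green",r.x.round(4),len(b))
    m=box(.4,.6,.34,.46,.02,.03)&(s==k);print("block",cv2.minAreaRect(W[m][:,:2].astype(np.float32)*1000))
```

```text
tray ((471.4933776855469, -336.8893127441406), (87.2590560913086, 291.02655029296875), 88.33634948730469)
rail ((671.8705444335938, 190.89059448242188), (80.77558898925781, 280.29876708984375), 6.150420665740967) 0.16089443675547288
 ball 0 [0.6259 0.1049 0.1536] 6
 shaft mean [0.6469 0.1086 0.157 ] [0.6599 0.1137 0.1653]
 ball 0 [0.6239 0.1856 0.1547] 40
 shaft mean [0.6475 0.1889 0.1561] [0.6596 0.1941 0.1622]
 ball 0 [0.6157 0.2651 0.1545] 45
 shaft mean [0.6472 0.2691 0.1554] [0.6595 0.275  0.1602]
green [0.482  0.3938 0.0978] 142
block ((508.1506042480469, 401.7243957519531), (72.51004791259766, 49.91572570800781), 17.199983596801758)
tray ((537.2617797851562, -340.63140869140625), (89.85946655273438, 173.79605102539062), 88.3824462890625)
rail ((674.0269775390625, 191.1134490966797), (80.05518341064453, 281.2505187988281), 5.273158550262451) 0.16113847593833108
 ball 1 [0.6335 0.1069 0.1573] 14
 shaft mean [0.6475 0.1092 0.157 ] [0.6591 0.1141 0.1622]
 ball 1 [0.6249 0.1858 0.1547] 34
 shaft mean [0.6471 0.1893 0.1561] [0.6599 0.1945 0.1601]
 ball 1 [0.6153 0.2649 0.154 ] 39
 shaft mean [0.6472 0.2697 0.1553] [0.6598 0.2753 0.1594]
green [0.4828 0.394  0.0978] 155
block ((507.47320556640625, 401.5502014160156), (70.27474212646484, 50.70383071899414), 16.853031158447266)
```

```bash
cat >> h.py <<'E'
def pose():
    o=get_obs();q=o["eef_rot"];M=R.from_quat([q[1],q[2],q[3],q[0]]).as_matrix()
    return o,np.array(o["eef_pos"]),M,np.degrees(np.arctan2(M[1,0],M[0,0]))
def st():
    o,p,M,psi=pose();print("t %.1f pos %s psi %.2f tilt %.4f open %.1fmm gf %.1f F %s"%(o["time_s"],p.round(4),psi,np.hypot(*M[:2,2]),o["opening"]*85.4,o["grasp_force"],np.round(o["wrist_force"],1)))
def go(*wps):
    """waypoints (x,y,z,psi) -> normalised shift/turn"""
    o,p,M,psi=pose();st()
    for w in wps:
        d=M.T@(np.array(w[:3])-p)/.4;t=-((w[3]-psi+180)%360-180)/180
        print(w,"->",d.round(4).tolist(),round(t,4))
def br(views=("scene","side")):
    for n in views:
        p,W=shot(n);z=np.nan_to_num(W[...,2],nan=0)
        for d in masks_of(p,"bracket1"):
            if d["conf"]<.4: continue
            w=W[d["mask"]];w=w[~np.isnan(w[:,0])]
            if len(w)<50: continue
            c=np.median(w,0);top=np.percentile(w[:,2],98)
            a=W.reshape(-1,3);q=a[(np.hypot(a[:,0]-c[0],a[:,1]-c[1])<.05)&(a[:,2]>top-.006)&(a[:,2]<top+.006)][:,:2]
            if len(q)<10: continue
            u=np.linalg.svd(q-q.mean(0))[2][0]
            r=cv2.minAreaRect(q.astype(np.float32)*1000)
            print(n,round(d["conf"],2),"ztop",top.round(3),"ctr",np.round(r[0],1),np.round(r[1],1),"psi",round(np.degrees(np.arctan2(u[1],u[0]))%180,1))
E
python3 -c "
from h import *
go((.648,-.204,.20,73.8))"
```

```text
t 1.5 pos [ 0.25   -0.5178  0.2313] psi 25.77 tilt 0.0000 open 85.6mm gf 0.0 F [ 0.6 -0.6  0.3]
(0.648, -0.204, 0.2, 73.8) -> [1.2371, -0.2739, 0.0782] -0.2668
```

Emit:
play_rows:
  plan:
    - [50,[0.7,-0.14,0],-0.267]
    - [50,[0.7,-0.14,0],-0.267]
    - [50,[0.7,-0.14,0],-0.267]
    - [50,[0.7,-0.14,0],-0.267]
    - [50,[0.7,-0.14,0],-0.267]
    - [50,[0.7,-0.14,0],-0.267]
    - [50,[0.7,-0.14,0],-0.267]
    - [50,[0.7,-0.14,0],-0.267]

```text
time_s: 2.3
eef_pos: [0.4782, -0.3451, 0.2312]
eef_rot: [-0.0, 0.799, 0.601, -0.0]
wrist_force: [-0.1, 0.1, -0.6]
opening: 0.584
grasp_force: 0.0
```

```bash
python3 -c "
from h import *
go((.648,-.204,.20,73.8));br(('side',))"
```

```text
t 2.3 pos [ 0.4782 -0.3451  0.2312] psi 73.90 tilt 0.0006 open 49.9mm gf 0.0 F [-0.1  0.1 -0.6]
(0.648, -0.204, 0.2, 73.8) -> [0.4567, 0.3101, 0.0776] 0.0005
side 0.77 ztop 0.107 ctr [ 649.  -203.9] [44.8 11.4] psi 72.9
side 0.6 ztop 0.107 ctr [432.  45.] [ 8.3 45.4] psi 113.5
side 0.55 ztop 0.107 ctr [ 548.8 -195.8] [46.1 10. ] psi 80.3
```

Emit:
play_rows:
  plan:
    - [50,[0.457,0.31,0.077],0]
    - [50,[0.457,0.31,0.077],0]
    - [50,[0.457,0.31,0.077],0]
    - [50,[0.457,0.31,0.077],0]
    - [50,[0.457,0.31,0.077],0]
    - [50,[0.457,0.31,0.077],0]
    - [50,[0.457,0.31,0.2],0]
    - [50,[0.457,0.31,0.3],0]
    - [50,[0.457,0.31,0.383],0]
    - [50,[0.457,0.31,0.383],0]

```text
time_s: 3.4
eef_pos: [0.6427, -0.2049, 0.0722]
eef_rot: [-0.005, 0.8, 0.599, -0.003]
wrist_force: [-0.2, 1.1, -0.5]
opening: 0.585
grasp_force: 0.0
```

Emit:
play_rows:
  plan:
    - [0,[0,0,0],0]
    - [0,[0,0,0],0]
    - [0,[0,0,0],0]
    - [0,[0,0,0],0]
    - [0,[0,0,0],0]
    - [0,[0,0,0],0]
    - [0,[0,0,0],0]
    - [0,[0,0,0],0]

```text
time_s: 4.2
eef_pos: [0.6491, -0.2056, 0.0809]
eef_rot: [0.002, 0.799, 0.601, 0.001]
wrist_force: [-1.8, 0.4, 6.8]
opening: 0.077
grasp_force: 64.9
```

```bash
python3 -c "
from h import *
# peg3 ball
a=np.radians(6.2);X=np.array([np.cos(a),np.sin(a)]);b=np.array([.6333,.106])
go((.648,-.204,.225,73.8),(*(b-.07*X),.225,96.2),(*(b-.045*X),.174,96.2),(*(b+.030*X),.174,96.2))
for v in('scene','side'):shot(v,v+'1.png')
br()"
```

```text
t 4.2 pos [ 0.6491 -0.2056  0.0809] psi 73.84 tilt 0.0041 open 6.6mm gf 64.9 F [-1.8  0.4  6.8]
(0.648, -0.204, 0.225, 73.8) -> [0.0026, -0.0024, -0.3602] 0.0002
(np.float64(0.5637094325219378), np.float64(0.0984400451005784), 0.225, 96.2) -> [0.6702, -0.4153, -0.3628] -0.1242
(np.float64(0.5885632066212458), np.float64(0.10114002899322896), 0.174, 96.2) -> [0.6941, -0.3579, -0.2351] -0.1242
(np.float64(0.6631245289191694), np.float64(0.10923998067118068), 0.174, 96.2) -> [0.7655, -0.1845, -0.2345] -0.1242
scene 0.94 ztop 0.106 ctr [431.7  44.4] [12.4 44.2] psi 112.4
scene 0.9 ztop 0.106 ctr [ 653.4 -200.1] [27.1 31.8] psi 160.2
scene 0.72 ztop 0.107 ctr [ 547.8 -196.3] [46.3  9.8] psi 82.1
scene 0.49 ztop 0.067 ctr [452.9 165.5] [37.8 37.8] psi 106.8
side 0.88 ztop 0.107 ctr [432.2  43.5] [ 8.3 44.9] psi 113.1
side 0.78 ztop 0.103 ctr [ 650.1 -193.5] [37.8 22.9] psi 21.1
side 0.64 ztop 0.067 ctr [538.7 -86.4] [38.7 39.3] psi 114.6
```

Emit:
play_rows:
  plan:
    - [0,[0,0,-0.1],0]
    - [0,[0,0,-0.2],0]
    - [0,[0,0,-0.3],0]
    - [0,[0,0,-0.36],0]
    - [0,[0,0,-0.36],0]
    - [0,[0,0,-0.36],0]

```text
time_s: 5.1
eef_pos: [0.6478, -0.2044, 0.2223]
eef_rot: [0.0, 0.799, 0.601, 0.0]
wrist_force: [0.0, -0.4, -2.0]
opening: 0.082
grasp_force: 63.9
```

```bash
python3 -c "
from h import *
a=np.radians(6.2);X=np.array([np.cos(a),np.sin(a)]);b=np.array([.6333,.106])
go((*(b-.07*X),.225,96.2))"
```

```text
t 5.1 pos [ 0.6478 -0.2044  0.2223] psi 73.84 tilt 0.0008 open 7.0mm gf 63.9 F [ 0.  -0.4 -2. ]
(np.float64(0.5637094325219378), np.float64(0.0984400451005784), 0.225, 96.2) -> [0.6688, -0.4127, -0.0072] -0.1242
```

Emit:
play_rows:
  plan:
    - [0,[0.08,-0.05,0],-0.03]
    - [0,[0.16,-0.1,0],-0.06]
    - [0,[0.25,-0.155,0],-0.09]
    - [0,[0.34,-0.21,0],-0.124]
    - [0,[0.43,-0.265,0],-0.124]
    - [0,[0.51,-0.315,0],-0.124]
    - [0,[0.59,-0.365,0],-0.124]
    - [0,[0.64,-0.395,0],-0.124]
    - [0,[0.669,-0.413,0],-0.124]
    - [0,[0.669,-0.413,0],-0.124]

```text
time_s: 6.1
eef_pos: [0.5624, 0.0998, 0.2204]
eef_rot: [-0.001, 0.667, 0.745, -0.001]
wrist_force: [0.8, -1.0, -1.5]
opening: 0.078
grasp_force: 63.7
```

Run:
```python
from h import *
st()
for n in("scene","side"):
    p,W=shot(n)
    im=cv2.resize(p["image"][200:360,180:480] if n=="side" else p["image"][180:400,240:460],None,fx=2,fy=2);cv2.imwrite(f"pics/{n}2.png",im[:,:,::-1])
p,W=shot("wrist","wrist2.png")
br()
a=np.radians(6.2);X=np.array([np.cos(a),np.sin(a)]);b=np.array([.6333,.106])
go((*(b-.05*X),.175,96.2),(*(b+.030*X),.175,96.2))
```

```text
t 6.1 pos [0.5624 0.0998 0.2204] psi 96.28 tilt 0.0030 open 6.7mm gf 63.7 F [ 0.8 -1.  -1.5]
scene 0.87 ztop 0.246 ctr [569.9 112.9] [15.3 27.4] psi 151.9
scene 0.8 ztop 0.107 ctr [428.1  55.7] [11.6 21. ] psi 122.1
scene 0.63 ztop 0.163 ctr [687.1 196.3] [49.4 99.4] psi 96.1
scene 0.56 ztop 0.107 ctr [ 548.  -196.3] [46.1 10.3] psi 81.7
side 0.85 ztop 0.107 ctr [432.1  44.4] [ 8.1 45.3] psi 112.7
side 0.71 ztop 0.246 ctr [561.7 108.9] [34.7 20.3] psi 29.6
side 0.63 ztop 0.107 ctr [ 548.9 -194.5] [43.9 10.8] psi 80.5
t 6.5 pos [0.564  0.0973 0.222 ] psi 96.06 tilt 0.0002 open 7.0mm gf 63.7 F [ 0.1  0.  -1.4]
(np.float64(0.5835924518013842), np.float64(0.10060003221469885), 0.175, 96.2) -> [0.003, 0.0496, 0.1174] -0.0008
(np.float64(0.6631245289191694), np.float64(0.10923998067118068), 0.175, 96.2) -> [0.0035, 0.2496, 0.1174] -0.0008
```

View pics/wrist2.png

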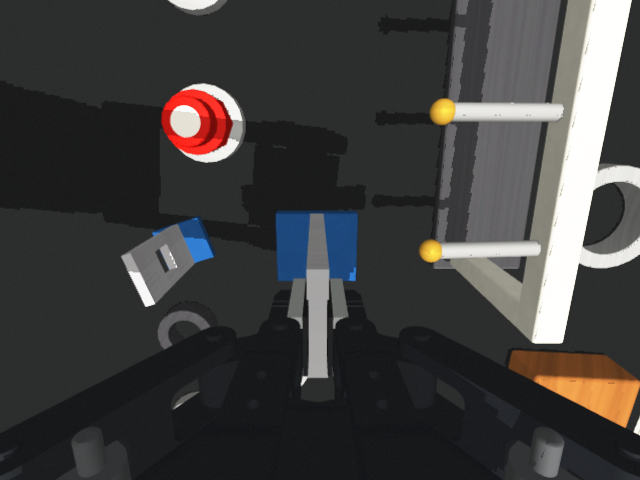

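Run:
```python
from h import *
from scipy.optimize import least_squares
p,W=shot("wrist");im=p["image"].astype(int);_,pos,M,psi=pose();print(pos.round(4))
or_=(im[...,0]>150)&(im[...,2]<100)&(im[...,1]>90)
n,l,s,c=cv2.connectedComponentsWithStats(or_.astype(np.uint8))
for i in range(1,n):
    if s[i,4]<100:continue
    b=W[l==i];b=b[~np.isnan(b[:,0])]
    r=least_squares(lambda c:np.linalg.norm(b-c,axis=1)-.007,b.mean(0)-[0,0,.003],loss="soft_l1",f_scale=.001)
    d=M.T@(r.x-pos);print("ball",c[i].round(),r.x.round(4),"tool",d.round(4))
bl=(im[...,2]>im[...,0]+50);n,l,s,c=cv2.connectedComponentsWithStats(bl.astype(np.uint8))
for i in range(1,n):
    if s[i,4]<300 or abs(c[i][0]-316)>60:continue
    b=W[l==i];b=b[~np.isnan(b[:,0])];d=(b-pos)@M
    print("foot",s[i],np.percentile(d,[2,50,98],axis=0).round(4).tolist(),np.median(b[:,2]).round(4))
```

```text
[0.564  0.0974 0.222 ]
ball [441. 110.] [0.6241 0.1851 0.1543] tool [0.0808 0.0691 0.0677]
ball [430. 250.] [0.6328 0.1056 0.1543] tool [0.0008 0.0693 0.0677]
ball [595. 393.] [ 0.8701 -0.0576  0.0502] tool [-0.1865  0.2881  0.1718]
foot [ 276  211   82   70 4246] [[-0.0188, -0.0236, 0.0693], [0.0044, -0.0047, 0.0707], [0.0225, 0.0244, 0.0759]] 0.1513
```

Emit:
play_rows:
  plan:
    - [0,[0.002,0,0.06],0]
    - [0,[0.002,0,0.118],0]
    - [0,[0.002,0.02,0.118],0]
    - [0,[0.002,0.07,0.118],0]
    - [0,[0.002,0.12,0.118],0]
    - [0,[0.002,0.16,0.118],0]
    - [0,[0.002,0.2,0.119],0]
    - [0,[0.002,0.235,0.12],0]
    - [0,[0.002,0.25,0.121],0]
    - [0,[0.002,0.25,0.121],0]

```text
time_s: 7.5
eef_pos: [0.6641, 0.1097, 0.1743]
eef_rot: [0.0, 0.668, 0.744, 0.0]
wrist_force: [0.3, 0.1, -1.3]
opening: 0.083
grasp_force: 63.8
```

```bash
python3 -c "
from h import *
st();p,W=shot('wrist','wrist3.png');shot('scene')
st();im=cv2.imread('pics/wrist3.png')
go((.6630,.109,.164,96.2))"
```

```text
t 7.5 pos [0.6641 0.1097 0.1743] psi 96.13 tilt 0.0010 open 7.1mm gf 63.8 F [ 0.3  0.1 -1.3]
t 7.6 pos [0.6629 0.1098 0.1739] psi 96.15 tilt 0.0002 open 6.8mm gf 63.8 F [-0.1 -0.3 -1.2]
t 7.6 pos [0.6629 0.1098 0.1739] psi 96.15 tilt 0.0002 open 6.8mm gf 63.8 F [-0.1 -0.3 -1.2]
(0.663, 0.109, 0.164, 96.2) -> [-0.002, 0.0001, 0.0248] -0.0003
```

View pics/wrist3.png

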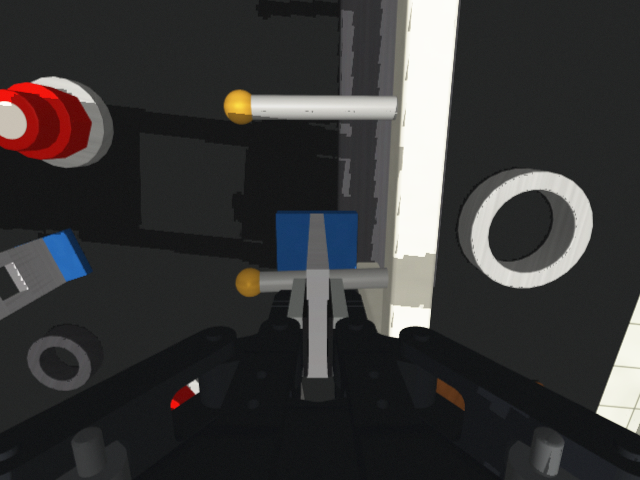

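Emit:
play_rows:
  plan:
    - [0,[0,0,0.01],0]
    - [0,[0,0,0.02],0]
    - [0,[0,0,0.021],0]
    - [0,[0,0,0.021],0]
    - [25,[0,0,0.021],0]
    - [25,[0,0,0.021],0]
    - [25,[0,0,0.0],0]
    - [25,[0,0,-0.05],0]
    - [25,[0,0,-0.15],0]
    - [25,[0,0,-0.25],0]

```text
time_s: 8.6
eef_pos: [0.6625, 0.1099, 0.2747]
eef_rot: [-0.001, 0.668, 0.744, -0.0]
wrist_force: [1.1, 0.3, 1.0]
opening: 0.293
grasp_force: 0.0
```

```bash
python3 -c "
from h import *
st();br()
go((.548,-.195,.26,80.5))"
```

```text
t 8.6 pos [0.6625 0.1099 0.2747] psi 96.15 tilt 0.0014 open 25.0mm gf 0.0 F [1.1 0.3 1. ]
scene 0.79 ztop 0.191 ctr [664.9 112.3] [10.3 44.3] psi 96.5
scene 0.74 ztop 0.107 ctr [ 548.1 -195.8] [47.2 10.5] psi 81.9
scene 0.57 ztop 0.107 ctr [431.6  44.6] [11.4 43.5] psi 114.4
side 0.98 ztop 0.106 ctr [ 548.2 -195. ] [45.  10.5] psi 80.4
side 0.96 ztop 0.107 ctr [432.2  44.2] [ 8.1 47.2] psi 113.1
side 0.69 ztop 0.191 ctr [665.5 112.6] [10.7 44.4] psi 95.9
t 8.8 pos [0.6639 0.1099 0.2762] psi 96.15 tilt 0.0041 open 25.2mm gf 0.0 F [-0.  -0.6 -0.8]
(0.548, -0.195, 0.26, 80.5) -> [-0.7269, -0.37, 0.0393] 0.087
```

Emit:
play_rows:
  plan:
    - [45,[-0.09,-0.046,0],0.03]
    - [45,[-0.2,-0.1,0.01],0.06]
    - [45,[-0.31,-0.158,0.02],0.087]
    - [45,[-0.42,-0.214,0.03],0.087]
    - [45,[-0.53,-0.27,0.039],0.087]
    - [45,[-0.63,-0.32,0.039],0.087]
    - [45,[-0.7,-0.356,0.039],0.087]
    - [45,[-0.727,-0.37,0.039],0.087]
    - [45,[-0.727,-0.37,0.1],0.087]
    - [45,[-0.727,-0.37,0.15],0.087]

```text
time_s: 9.8
eef_pos: [0.5466, -0.1949, 0.2123]
eef_rot: [-0.001, 0.764, 0.646, 0.0]
wrist_force: [-0.4, 0.6, 0.0]
opening: 0.524
grasp_force: 0.0
```

```bash
python3 -c "
from h import *
st();br(('side',))
go((.548,-.1955,.078,80.5))"
```

```text
t 9.8 pos [ 0.5466 -0.1949  0.2123] psi 80.44 tilt 0.0011 open 44.7mm gf 0.0 F [-0.4  0.6  0. ]
side 0.96 ztop 0.108 ctr [432.1  44. ] [ 8.2 47. ] psi 113.6
side 0.88 ztop 0.191 ctr [665.2 112.8] [11.3 44.6] psi 96.1
side 0.57 ztop 0.107 ctr [ 548.3 -195.7] [46.5 10. ] psi 78.9
t 9.9 pos [ 0.5448 -0.1932  0.2095] psi 80.50 tilt 0.0079 open 44.9mm gf 0.0 F [ 0.4 -0.3 -0.7]
(0.548, -0.1955, 0.078, 80.5) -> [-0.0054, 0.0111, 0.3287] -0.0
```

Emit:
play_rows:
  plan:
    - [45,[0,0,0.1],0]
    - [45,[0,0,0.2],0]
    - [45,[0,0,0.2],0]
    - [45,[0,0,0.2],0]
    - [45,[0,0,0.2],0]

```text
time_s: 10.4
eef_pos: [0.5487, -0.1956, 0.1364]
eef_rot: [0.002, 0.763, 0.646, 0.001]
wrist_force: [0.2, -0.2, 0.9]
opening: 0.529
grasp_force: 0.0
```

```bash
python3 -c "
from h import *
go((.5482,-.1955,.078,80.5))"
```

```text
t 10.4 pos [ 0.5487 -0.1956  0.1364] psi 80.52 tilt 0.0038 open 45.2mm gf 0.0 F [ 0.2 -0.2  0.9]
(0.5482, -0.1955, 0.078, 80.5) -> [0.0003, -0.0018, 0.1461] 0.0001
```

Then grasp and lift in one go.

Emit:
play_rows:
  plan:
    - [45,[0,-0.001,0.07],0]
    - [45,[0,-0.001,0.146],0]
    - [45,[0,-0.001,0.146],0]
    - [45,[0,-0.001,0.146],0]
    - [0,[0,-0.001,0.146],0]
    - [0,[0,-0.001,0.146],0]
    - [0,[0,-0.001,0.146],0]
    - [0,[0,-0.001,0.146],0]
    - [0,[0,-0.001,0.146],0]
    - [0,[0,-0.001,0.146],0]

```text
time_s: 11.4
eef_pos: [0.5478, -0.1957, 0.0771]
eef_rot: [0.001, 0.763, 0.646, 0.0]
wrist_force: [-0.6, 0.2, 7.5]
opening: 0.084
grasp_force: 59.7
```

Emit:
play_rows:
  plan:
    - [0,[0,0,-0.08],0]
    - [0,[0,0,-0.18],0]
    - [0,[0,0,-0.28],0]
    - [0,[0,0,-0.36],0]
    - [0,[0,0,-0.36],0]
    - [0,[0,0,-0.36],0]
    - [0,[0,0,-0.36],0]

```text
time_s: 12.1
eef_pos: [0.5456, -0.1944, 0.2175]
eef_rot: [-0.002, 0.763, 0.646, -0.0]
wrist_force: [-0.5, 0.1, -2.2]
opening: 0.076
grasp_force: 58.9
```

```bash
python3 -c "
from h import *
a=np.radians(6.2);X=np.array([np.cos(a),np.sin(a)]);b=np.array([.6241,.1852])
go((*(b-.07*X),.222,96.2))"
```

```text
t 12.1 pos [ 0.5456 -0.1944  0.2175] psi 80.49 tilt 0.0032 open 6.5mm gf 58.9 F [-0.5  0.1 -2.2]
(np.float64(0.554509432521938), np.float64(0.1776400451005784), 0.222, 96.2) -> [0.921, -0.1317, -0.0097] -0.0873
```

Emit:
play_rows:
  plan:
    - [0,[0.1,-0.014,0],-0.03]
    - [0,[0.21,-0.03,0],-0.06]
    - [0,[0.32,-0.046,0],-0.087]
    - [0,[0.43,-0.062,0],-0.087]
    - [0,[0.54,-0.078,0],-0.087]
    - [0,[0.65,-0.094,0],-0.087]
    - [0,[0.76,-0.11,0],-0.087]
    - [0,[0.85,-0.122,0],-0.087]
    - [0,[0.905,-0.13,0],-0.087]
    - [0,[0.921,-0.132,0],-0.087]

```text
time_s: 13.1
eef_pos: [0.5539, 0.1794, 0.217]
eef_rot: [-0.002, 0.667, 0.745, -0.001]
wrist_force: [0.6, 0.4, -1.0]
opening: 0.081
grasp_force: 58.9
```

Emit:
play_rows:
  plan:
    - [0,[0,0,0],0]
    - [0,[0,0,0],0]
    - [0,[0,0,0],0]

```text
time_s: 13.4
eef_pos: [0.5554, 0.1757, 0.2188]
eef_rot: [-0.0, 0.669, 0.743, -0.0]
wrist_force: [0.7, -0.2, -2.1]
opening: 0.081
grasp_force: 58.9
```

```bash
cat >> h.py <<'E'
def hangview(tag):
    from scipy.optimize import least_squares
    st();p,W=shot("wrist",tag);im=p["image"].astype(int);_,pos,M,psi=pose()
    or_=(im[...,0]>150)&(im[...,2]<100)&(im[...,1]>90)
    n,l,s,c=cv2.connectedComponentsWithStats(or_.astype(np.uint8))
    for i in range(1,n):
        if s[i,4]<100:continue
        b=W[l==i];b=b[~np.isnan(b[:,0])]
        r=least_squares(lambda c:np.linalg.norm(b-c,axis=1)-.007,b.mean(0)-[0,0,.003],loss="soft_l1",f_scale=.001)
        d=M.T@(r.x-pos);print("ball",c[i].round(),r.x.round(4),"tool",d.round(4))
    bl=(im[...,2]>im[...,0]+50);n,l,s,c=cv2.connectedComponentsWithStats(bl.astype(np.uint8))
    for i in range(1,n):
        if s[i,4]<300 or abs(c[i][0]-316)>60:continue
        b=W[l==i];b=b[~np.isnan(b[:,0])];d=(b-pos)@M
        print("foot",s[i],np.percentile(d,[2,50,98],axis=0).round(4).tolist())
E
python3 -c "
from h import *
hangview('w4.png')"
```

```text
t 13.4 pos [0.5554 0.1757 0.2188] psi 96.06 tilt 0.0009 open 6.9mm gf 58.9 F [ 0.7 -0.2 -2.1]
ball [445. 107.] [0.6153 0.2646 0.1543] tool [0.0821 0.0689 0.0647]
ball [433. 250.] [0.6241 0.1851 0.1543] tool [0.0021 0.0692 0.0647]
foot [ 276  217   34   69 2006] [[-0.0205, -0.0237, 0.0657], [0.0026, -0.0152, 0.067], [0.0206, -0.0054, 0.0684]]
foot [ 325  217   34   69 2005] [[-0.0201, 0.0065, 0.0657], [0.0027, 0.0164, 0.067], [0.0207, 0.0249, 0.0684]]
```

Emit:
play_rows:
  plan:
    - [0,[0.006,0,0.06],0]
    - [0,[0.006,0,0.119],0]
    - [0,[0.006,0.02,0.119],0]
    - [0,[0.006,0.07,0.119],0]
    - [0,[0.006,0.12,0.119],0]
    - [0,[0.006,0.16,0.119],0]
    - [0,[0.006,0.2,0.12],0]
    - [0,[0.006,0.235,0.121],0]
    - [0,[0.006,0.25,0.122],0]
    - [0,[0.006,0.25,0.122],0]

```text
time_s: 14.45
eef_pos: [0.6557, 0.1896, 0.1711]
eef_rot: [0.0, 0.668, 0.744, 0.0]
wrist_force: [-0.0, -0.0, -1.1]
opening: 0.08
grasp_force: 58.9
```

```bash
python3 -c "
from h import *
st();hangview('w5.png');br(('scene',))"
```

```text
t 14.4 pos [0.6557 0.1896 0.1711] psi 96.10 tilt 0.0010 open 6.8mm gf 58.9 F [-0.  -0.  -1.1]
t 14.4 pos [0.6557 0.1896 0.1711] psi 96.10 tilt 0.0010 open 6.8mm gf 58.9 F [-0.  -0.  -1.1]
ball [235. 105.] [0.6153 0.2647 0.1542] tool [ 0.0787 -0.0314  0.0167]
foot [ 276  215   83   59 3657] [[-0.0129, -0.0225, 0.0653], [0.0058, -0.0032, 0.0666], [0.0208, 0.0254, 0.0716]]
scene 0.89 ztop 0.191 ctr [664.3 112.5] [11.8 44.8] psi 96.2
scene 0.7 ztop 0.199 ctr [660.4 192.1] [19.9 42.8] psi 102.3
```

Emit:
play_rows:
  plan:
    - [0,[0,0,0.01],0]
    - [0,[0,0,0.02],0]
    - [0,[0,0,0.022],0]
    - [0,[0,0,0.022],0]
    - [25,[0,0,0.022],0]
    - [25,[0,0,0.022],0]
    - [25,[0,0,0.0],0]
    - [25,[0,0,-0.05],0]
    - [25,[0,0,-0.15],0]
    - [25,[0,0,-0.25],0]

```text
time_s: 15.6
eef_pos: [0.6541, 0.1901, 0.2716]
eef_rot: [-0.0, 0.668, 0.744, -0.0]
wrist_force: [0.6, 0.7, 0.3]
opening: 0.293
grasp_force: 0.0
```

Emit:
play_rows:
  plan:
    - [25,[0,0,0],0]
    - [25,[0,0,0],0]
    - [25,[0,0,0],0]

```text
time_s: 15.9
eef_pos: [0.654, 0.1901, 0.2697]
eef_rot: [-0.001, 0.668, 0.744, -0.001]
wrist_force: [0.3, -0.0, -0.2]
opening: 0.292
grasp_force: 0.0
```

```bash
python3 -c "
from h import *
br()
go((.432,.045,.22,113.8))"
```

```text
scene 0.97 ztop 0.191 ctr [665.1 112.6] [10.1 44.5] psi 95.8
scene 0.89 ztop 0.191 ctr [657.1 190.6] [ 9.3 44.6] psi 96.1
side 0.95 ztop 0.191 ctr [657.2 190.4] [10.8 44.6] psi 95.7
side 0.84 ztop 0.107 ctr [432.6  44. ] [ 8.1 46.3] psi 113.8
side 0.83 ztop 0.191 ctr [664.8 112.6] [10.3 44.6] psi 96.5
t 16.1 pos [0.6539 0.1901 0.2689] psi 96.15 tilt 0.0026 open 25.4mm gf 0.0 F [-0.4  0.4  0. ]
(0.432, 0.045, 0.22, 113.8) -> [-0.3011, -0.5902, 0.1239] -0.0981
```

Emit:
play_rows:
  plan:
    - [45,[-0.05,-0.1,0],-0.03]
    - [45,[-0.1,-0.2,0],-0.06]
    - [45,[-0.16,-0.31,0.03],-0.098]
    - [45,[-0.21,-0.42,0.06],-0.098]
    - [45,[-0.26,-0.51,0.1],-0.098]
    - [45,[-0.29,-0.57,0.124],-0.098]
    - [45,[-0.301,-0.59,0.124],-0.098]
    - [45,[-0.301,-0.59,0.124],-0.098]
    - [45,[-0.301,-0.59,0.124],-0.098]
    - [45,[-0.301,-0.59,0.124],-0.098]

```text
time_s: 17.1
eef_pos: [0.4342, 0.0455, 0.2216]
eef_rot: [0.001, 0.546, 0.838, 0.0]
wrist_force: [0.3, -0.5, -0.3]
opening: 0.527
grasp_force: 0.0
```

```bash
python3 -c "
from h import *
br()
go((.432,.0445,.078,113.8))"
```

```text
scene 0.89 ztop 0.191 ctr [657.1 190.7] [ 9.3 44.7] psi 96.4
scene 0.59 ztop 0.191 ctr [665.1 112.6] [ 9.6 44.2] psi 97.1
scene 0.57 ztop 0.107 ctr [431.8  44.5] [11.9 44. ] psi 115.0
side 0.88 ztop 0.191 ctr [656.9 190.4] [10.6 44.2] psi 96.3
side 0.69 ztop 0.191 ctr [665.6 112.2] [12.  45.6] psi 97.2
side 0.56 ztop 0.106 ctr [432.   44.6] [ 8.1 45.2] psi 113.4
t 17.3 pos [0.4333 0.0455 0.221 ] psi 113.84 tilt 0.0001 open 45.1mm gf 0.0 F [-0.1 -0.   1. ]
(0.432, 0.0445, 0.078, 113.8) -> [-0.001, -0.0041, 0.3574] 0.0002
```

Emit:
play_rows:
  plan:
    - [45,[-0.001,-0.004,0.1],0]
    - [45,[-0.001,-0.004,0.2],0]
    - [45,[-0.001,-0.004,0.28],0]
    - [45,[-0.001,-0.004,0.33],0]
    - [45,[-0.001,-0.004,0.357],0]
    - [45,[-0.001,-0.004,0.357],0]
    - [45,[-0.001,-0.004,0.357],0]

```text
time_s: 18.0
eef_pos: [0.4323, 0.0441, 0.0789]
eef_rot: [0.0, 0.546, 0.838, 0.0]
wrist_force: [-0.0, -0.1, -0.1]
opening: 0.528
grasp_force: 0.0
```

Emit:
play_rows:
  plan:
    - [0,[0,0,0],0]
    - [0,[0,0,0],0]
    - [0,[0,0,0],0]
    - [0,[0,0,0],0]
    - [0,[0,0,0],0]
    - [0,[0,0,0],0]

```text
time_s: 18.6
eef_pos: [0.4321, 0.044, 0.0788]
eef_rot: [0.001, 0.546, 0.838, 0.0]
wrist_force: [-0.8, -0.9, 6.5]
opening: 0.084
grasp_force: 63.0
```

Emit:
play_rows:
  plan:
    - [0,[0,0,-0.08],0]
    - [0,[0,0,-0.18],0]
    - [0,[0,0,-0.28],0]
    - [0,[0,0,-0.36],0]
    - [0,[0,0,-0.36],0]
    - [0,[0,0,-0.36],0]
    - [0,[0,0,-0.36],0]

```text
time_s: 19.3
eef_pos: [0.4304, 0.0444, 0.2204]
eef_rot: [-0.001, 0.546, 0.838, -0.001]
wrist_force: [0.1, 0.6, -1.1]
opening: 0.083
grasp_force: 62.0
```

```bash
python3 -c "
from h import *
a=np.radians(6.2);X=np.array([np.cos(a),np.sin(a)]);b=np.array([.6153,.2647])
go((*(b-.07*X),.222,96.2))"
```

```text
t 19.3 pos [0.4304 0.0444 0.2204] psi 113.79 tilt 0.0031 open 7.1mm gf 62.0 F [ 0.1  0.6 -1.1]
(np.float64(0.5457094325219378), np.float64(0.2571400451005784), 0.222, 96.2) -> [0.3704, 0.4785, -0.0047] 0.0977
```

Emit:
play_rows:
  plan:
    - [0,[0.045,0.06,0],0.03]
    - [0,[0.1,0.13,0],0.06]
    - [0,[0.16,0.21,0],0.098]
    - [0,[0.22,0.29,0],0.098]
    - [0,[0.28,0.365,0],0.098]
    - [0,[0.33,0.425,0],0.098]
    - [0,[0.36,0.465,0],0.098]
    - [0,[0.37,0.479,0],0.098]
    - [0,[0.37,0.479,0],0.098]
    - [0,[0.37,0.479,0],0.098]

```text
time_s: 20.3
eef_pos: [0.5463, 0.256, 0.2208]
eef_rot: [-0.001, 0.668, 0.744, -0.001]
wrist_force: [0.5, 0.3, -1.8]
opening: 0.076
grasp_force: 61.9
```

Emit:
play_rows:
  plan:
    - [0,[0,0,0],0]
    - [0,[0,0,0],0]

```text
time_s: 20.5
eef_pos: [0.547, 0.256, 0.2222]
eef_rot: [0.0, 0.669, 0.744, -0.0]
wrist_force: [0.6, 0.0, -1.8]
opening: 0.082
grasp_force: 61.9
```

```bash
python3 -c "
from h import *
hangview('w6.png')"
```

```text
t 20.5 pos [0.547  0.256  0.2222] psi 96.09 tilt 0.0001 open 7.0mm gf 61.9 F [ 0.6  0.  -1.8]
ball [428. 249.] [0.6155 0.2646 0.1542] tool [0.0011 0.0689 0.0681]
foot [ 276  211   83   71 4362] [[-0.0186, -0.0238, 0.0674], [0.0042, -0.0037, 0.0687], [0.0226, 0.0245, 0.0756]]
```

Emit:
play_rows:
  plan:
    - [0,[0.001,0,0.06],0]
    - [0,[0.001,0,0.123],0]
    - [0,[0.001,0.02,0.123],0]
    - [0,[0.001,0.07,0.123],0]
    - [0,[0.001,0.12,0.123],0]
    - [0,[0.001,0.16,0.123],0]
    - [0,[0.001,0.2,0.124],0]
    - [0,[0.001,0.235,0.125],0]
    - [0,[0.001,0.25,0.126],0]
    - [0,[0.001,0.25,0.126],0]

```text
time_s: 21.55
eef_pos: [0.6476, 0.2678, 0.1725]
eef_rot: [0.0, 0.668, 0.744, 0.0]
wrist_force: [-0.2, -0.2, -1.3]
opening: 0.082
grasp_force: 61.9
```

```bash
python3 -c "
from h import *
hangview('w7.png');br(('scene',))"
```

```text
t 21.6 pos [0.6476 0.2678 0.1725] psi 96.12 tilt 0.0011 open 7.0mm gf 61.9 F [-0.2 -0.2 -1.3]
ball [246. 282.] [0.6154 0.2646 0.1542] tool [ 0.0001 -0.0316  0.0179]
foot [ 275  211   84   59 3745] [[-0.0113, -0.0228, 0.0671], [0.0072, -0.0038, 0.0684], [0.0226, 0.0254, 0.0773]]
scene 0.94 ztop 0.191 ctr [664.8 112.7] [ 9.7 44.1] psi 96.3
scene 0.72 ztop 0.2 ctr [651.6 270.5] [15.4 43.5] psi 99.3
scene 0.61 ztop 0.191 ctr [656.7 190.8] [11.5 43.8] psi 96.3
```

Emit:
play_rows:
  plan:
    - [0,[0,0,0.01],0]
    - [0,[0,0,0.02],0]
    - [0,[0,0,0.022],0]
    - [0,[0,0,0.022],0]
    - [25,[0,0,0.022],0]
    - [25,[0,0,0.022],0]
    - [25,[0,0,0.0],0]
    - [25,[0,0,-0.05],0]
    - [25,[0,0,-0.15],0]
    - [25,[0,0,-0.25],0]

```text
time_s: 22.7
eef_pos: [0.6461, 0.2678, 0.2726]
eef_rot: [-0.0, 0.668, 0.744, -0.001]
wrist_force: [1.8, -0.0, -0.4]
opening: 0.294
grasp_force: 0.0
```

Emit:
play_rows:
  plan:
    - [25,[0,0,-0.05],0]
    - [25,[0,0,-0.05],0]
    - [25,[0,0,-0.05],0]

```text
time_s: 23.0
eef_pos: [0.6466, 0.268, 0.292]
eef_rot: [0.0, 0.668, 0.744, 0.0]
wrist_force: [-0.1, 1.1, -0.4]
opening: 0.293
grasp_force: 0.0
```

```bash
cat >> h.py <<'E'
def caps(views=("scene","side")):
    for n in views:
        p,W=shot(n);a=W.reshape(-1,3);seen=[]
        for d in masks_of(p,"cap1"):
            w=W[d["mask"]];w=w[~np.isnan(w[:,0])]
            if d["conf"]<.4 or len(w)<50:continue
            t=np.percentile(w[:,2],97);c=np.median(w,0)
            q=a[(np.hypot(a[:,0]-c[0],a[:,1]-c[1])<.045)&(abs(a[:,2]-t+.002)<.005)]
            if len(q)<20:continue
            e,r=cv2.minEnclosingCircle(q[:,:2].astype(np.float32)*1000);print(n,round(d["conf"],2),"cap",np.round(e,1),round(r,1),"top",np.median(q[:,2]).round(4))
def tray():
    from scipy.optimize import least_squares
    P=[]
    for n in("scene","side"):
        p,W=shot(n);im=p["image"].astype(int);m=(W[...,2]>-.004)&(W[...,2]<.02)&(im[...,2]>im[...,0]+50)&(abs(W[...,0]-.475)<.17)&(abs(W[...,1]+.335)<.06)
        k=cv2.erode(m.astype(np.uint8),np.ones((3,3)))
        w=W[m];print(n,len(w));P.append((n,w))
    w=P[0][1];r=cv2.minAreaRect(w[:,:2].astype(np.float32)*1000);print(r)
    for n,w in P:
        # inner floor points vs rim: dump rim points z>.011
        a=np.radians(-1.7);X=np.array([np.cos(a),np.sin(a)]);Y=np.array([-X[1],X[0]])
        s=(w[:,:2]-[.475,-.335])@X;t=(w[:,:2]-[.475,-.335])@Y
        print(n,"s",np.percentile(s,[.5,2,98,99.5]).round(4),"t",np.percentile(t,[.5,2,50,98,99.5]).round(4))
        fl=(w[:,2]<.008)&(w[:,2]>.001);print(" floor s-gaps",np.histogram(s[fl],bins=np.arange(-.15,.151,.01))[0])
        rim=(w[:,2]>.0115)
        for lo in np.arange(-.12,.13,.04):
            g=rim&(abs(s-lo)<.02)
            if g.sum()>8: print("  s",lo.round(2),"rim t",np.percentile(t[g],[2,98]).round(4),end="")
        print()
E
python3 -c "
from h import *
br();caps();tray()"
```

```text
scene 0.8 ztop 0.191 ctr [649.2 270.4] [10.3 43.8] psi 95.8
scene 0.76 ztop 0.192 ctr [665.3 112.6] [11.4 44.5] psi 95.7
scene 0.7 ztop 0.191 ctr [657.2 191.1] [10. 44.] psi 96.4
scene 0.57 ztop 0.067 ctr [438.5 292. ] [40.5 37.6] psi 11.0
scene 0.43 ztop 0.111 ctr [483.5 394.2] [18.5 18.8] psi 75.3
side 0.85 ztop 0.191 ctr [665.  112.8] [11.1 44.7] psi 96.5
side 0.72 ztop 0.19 ctr [648.9 269.7] [11.  44.5] psi 95.8
side 0.61 ztop 0.19 ctr [656.9 190.8] [10.4 44.3] psi 96.9
scene 0.8 cap [437.8 292.4] 20.6 top 0.0634
scene 0.8 cap [539.8 -86.3] 22.4 top 0.0634
scene 0.79 cap [ 455.3 -171.2] 21.8 top 0.0639
side 0.85 cap [438.  291.9] 20.5 top 0.0636
side 0.73 cap [694.4 230.6] 45.0 top 0.161
side 0.72 cap [453.  165.9] 20.9 top 0.0635
side 0.65 cap [ 453.3 -170.8] 21.0 top 0.0641
side 0.57 cap [539.1 -86.4] 20.7 top 0.0642
side 0.47 cap [656.9 190.3] 22.1 top 0.1888
scene 3062
side 838
((470.0481872558594, -338.586181640625), (91.39439392089844, 291.4314880371094), 88.4873275756836)
scene s [-0.1483 -0.1343  0.1377  0.1398] t [-0.0468 -0.0416 -0.0009  0.039   0.0402]
 floor s-gaps [18 36 57 69 71 72 70 47 49 62 72 70 79 75 37 68 71 79 80 77 76 31 84 80
 83 87 90 85 34  0]
  s -0.12 rim t [-0.0344  0.0388]  s -0.08 rim t [-0.0337  0.0388]  s -0.04 rim t [-0.0346  0.0384]  s 0.0 rim t [-0.033   0.0396]  s 0.04 rim t [-0.0342  0.0414]  s 0.08 rim t [-0.0332  0.0402]  s 0.12 rim t [-0.034   0.0401]
side s [-0.0389 -0.0337  0.0928  0.0984] t [-0.034  -0.0314  0.0141  0.0396  0.0404]
 floor s-gaps [ 0  0  0  0  0  0  0  0  0  0  0 17 53 70 72 24 63 59 45 43 37 32 16 22
 13  3  0  0  0  0]
  s -0.04 rim t [-0.0336  0.0403]  s 0.0 rim t [-0.0336  0.0396]  s 0.04 rim t [0.0326 0.0402]  s 0.08 rim t [0.0185 0.0408]
```

```bash
python3 -c "
from h import *
go((.438,.2918,.15,96.2),(.438,.2918,.040,96.2))"
```

```text
t 23.5 pos [0.6464 0.268  0.2913] psi 96.15 tilt 0.0006 open 25.1mm gf 0.0 F [-0.1 -0.3 -0.3]
(0.438, 0.2918, 0.15, 96.2) -> [0.1151, -0.5115, 0.3535] -0.0003
(0.438, 0.2918, 0.04, 96.2) -> [0.1151, -0.5114, 0.6285] -0.0003
```

Emit:
play_rows:
  plan:
    - [62,[0.02,-0.1,0.05],0]
    - [62,[0.045,-0.2,0.1],0]
    - [62,[0.068,-0.3,0.18],0]
    - [62,[0.09,-0.4,0.26],0]
    - [62,[0.11,-0.48,0.34],0]
    - [62,[0.115,-0.511,0.354],0]
    - [62,[0.115,-0.511,0.354],0]
    - [62,[0.115,-0.511,0.354],0]
    - [62,[0.115,-0.511,0.45],0]
    - [62,[0.115,-0.511,0.53],0]

```text
time_s: 24.5
eef_pos: [0.4428, 0.2925, 0.0816]
eef_rot: [0.002, 0.669, 0.744, 0.003]
wrist_force: [-0.8, -0.4, 0.3]
opening: 0.727
grasp_force: 0.0
```

Emit:
play_rows:
  plan:
    - [62,[0,0,0.05],0]
    - [62,[0,0,0.098],0]
    - [62,[0,0,0.098],0]
    - [62,[0,0,0.098],0]
    - [0,[0,0,0.098],0]
    - [0,[0,0,0.098],0]
    - [0,[0,0,0.098],0]
    - [0,[0,0,0.098],0]
    - [0,[0,0,0.098],0]

```text
time_s: 25.4
eef_pos: [0.4401, 0.2923, 0.0426]
eef_rot: [0.001, 0.668, 0.744, 0.002]
wrist_force: [-0.3, 0.0, 5.6]
opening: 0.44
grasp_force: 59.7
```

```bash
python3 -c "
from h import *
st();shot('wrist','w8.png')
go((.438,.2918,.16,96.2),(.47,-.3322,.16,-1.7))"
```

```text
t 25.4 pos [0.4401 0.2923 0.0426] psi 96.16 tilt 0.0038 open 37.5mm gf 59.7 F [-0.3  0.   5.6]
t 25.4 pos [0.44   0.2924 0.0426] psi 96.16 tilt 0.0037 open 38.0mm gf 59.7 F [-0.  -1.1  5.9]
(0.438, 0.2918, 0.16, 96.2) -> [-0.0007, -0.0042, -0.2936] -0.0002
(0.47, -0.3322, 0.16, -1.7) -> [-1.5602, -0.0921, -0.2951] 0.5437
```

View pics/w8.png

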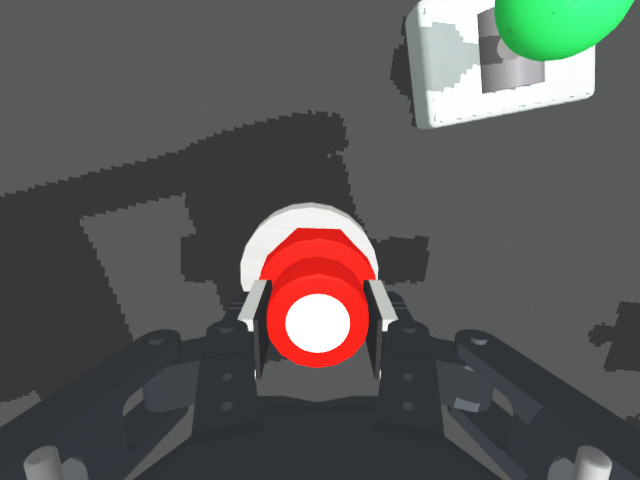

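Emit:
play_rows:
  plan:
    - [0,[0,0,-0.03],0]
    - [0,[0,0,-0.08],0]
    - [0,[0,0,-0.15],0]
    - [0,[0,0,-0.23],0]
    - [0,[0,0,-0.32],0]
    - [0,[-0.1,0,-0.32],0.04]
    - [0,[-0.2,0.02,-0.32],0.08]
    - [0,[-0.32,0.04,-0.32],0.12]
    - [0,[-0.44,0.06,-0.32],0.16]
    - [0,[-0.5,0.08,-0.32],0.2]

```text
time_s: 26.45
eef_pos: [0.4924, 0.0933, 0.17]
eef_rot: [0.001, 0.867, 0.498, 0.001]
wrist_force: [0.3, 1.3, -0.4]
opening: 0.447
grasp_force: 60.3
```

```bash
python3 -c "
from h import *
go((.374,-.329,.17,-1.7))"
```

```text
t 26.4 pos [0.4924 0.0933 0.17  ] psi 59.74 tilt 0.0022 open 38.1mm gf 60.3 F [ 0.3  1.3 -0.4]
(0.374, -0.329, 0.17, -1.7) -> [-1.0611, 0.2763, 0.0005] 0.3414
```

Emit:
play_rows:
  plan:
    - [0,[-0.1,0.026,0],0.04]
    - [0,[-0.21,0.055,0],0.08]
    - [0,[-0.32,0.083,0],0.12]
    - [0,[-0.43,0.112,0],0.16]
    - [0,[-0.54,0.14,0],0.2]
    - [0,[-0.65,0.17,0],0.24]
    - [0,[-0.76,0.2,0],0.28]
    - [0,[-0.87,0.227,0],0.32]
    - [0,[-0.96,0.25,0],0.341]
    - [0,[-1.0,0.26,0],0.341]

```text
time_s: 27.45
eef_pos: [0.382, -0.3055, 0.17]
eef_rot: [0.001, 1.0, -0.013, 0.001]
wrist_force: [0.6, 0.5, -0.7]
opening: 0.446
grasp_force: 60.3
```

Emit:
play_rows:
  plan:
    - [0,[0,0,0],0]
    - [0,[0,0,0],0]
    - [0,[0,0,0],0]

```text
time_s: 27.75
eef_pos: [0.3831, -0.3008, 0.1686]
eef_rot: [-0.0, 1.0, -0.01, 0.0]
wrist_force: [-1.0, 0.5, -0.9]
opening: 0.444
grasp_force: 60.3
```

```bash
python3 -c "
from h import *
st();p,W=shot('wrist','w9.png');np.savez('/tmp/w9',W=W,im=p['image'])
go((.374,-.330,.17,-1.7))"
```

```text
t 27.8 pos [ 0.3831 -0.3008  0.1686] psi -1.11 tilt 0.0006 open 37.9mm gf 60.3 F [-1.   0.5 -0.9]
t 27.8 pos [ 0.3832 -0.3008  0.1686] psi -1.10 tilt 0.0005 open 38.1mm gf 60.3 F [ 0.3 -0.1 -1.1]
(0.374, -0.33, 0.17, -1.7) -> [-0.0216, 0.0733, -0.0036] 0.0033
```

View pics/w9.png

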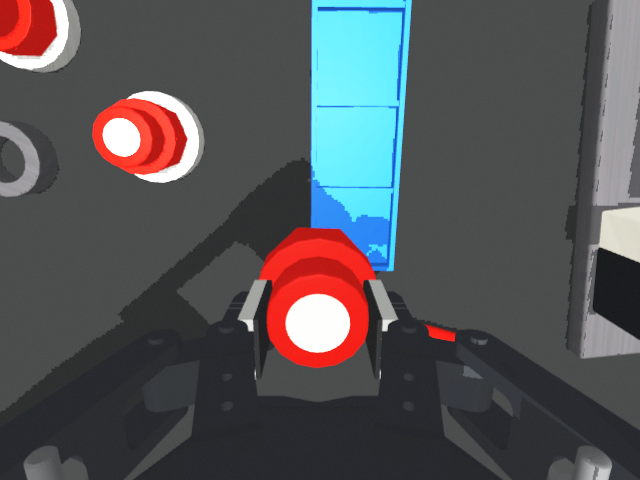

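Run:
```python
from h import *
from scipy.optimize import least_squares
d=np.load("/tmp/w9.npz");W=d["W"];im=d["im"].astype(int)
blue=(im[...,2]>im[...,0]+50)&(W[...,2]<.03)
w=W[blue&(W[...,2]>.0105)];print(len(w),np.percentile(w[:,2],[5,50,95]).round(4))
f=W[blue&(W[...,2]<.0075)];print(len(f),np.median(f[:,2]).round(4))
# left & right long rims: world y vs x
for lo in np.arange(.35,.63,.03):
    g=w[abs(w[:,0]-lo)<.015]
    if len(g)>5:print(lo.round(2),len(g),"y",np.percentile(g[:,1],[2,98]).round(4))
g=w[abs(w[:,1]+.333)<.022];print(np.histogram(g[:,0],bins=np.arange(.33,.63,.004)))
b=W[blue];print(np.percentile(b,[.3,99.7],axis=0).round(4))
```

```text
4360 [0.0116 0.0138 0.0153]
18045 0.0043
0.35 252 y [-0.366  -0.3484]
0.38 304 y [-0.3671 -0.2953]
0.41 766 y [-0.3675 -0.2959]
0.44 421 y [-0.3687 -0.2972]
0.47 910 y [-0.3693 -0.298 ]
0.5 486 y [-0.3703 -0.2986]
0.53 1086 y [-0.3708 -0.2994]
0.56 135 y [-0.3696 -0.3003]
(array([  0,   5,  38,   0,   0,   0,   0,   0,   0,   0,   0,   0,   0,
         0,   0,   0,   0,   0,   7, 254,   4,   0,   0,   0,   0,   0,
         0,   0,   0,   0,   0,   0,   0,   0,   0,  29, 273,   3,   0,
         0,   0,   0,   0,   0,   0,   0,   0,   0,   0,   0,   0,   0,
        80, 366,   5,   0,   0,   0,   0,   0,   0,   0,   0,   0,   0,
         0,   0,   0,   0,   0,   0,   0,   0,   0]), array([0.33 , 0.334, 0.338, 0.342, 0.346, 0.35 , 0.354, 0.358, 0.362,
       0.366, 0.37 , 0.374, 0.378, 0.382, 0.386, 0.39 , 0.394, 0.398,
       0.402, 0.406, 0.41 , 0.414, 0.418, 0.422, 0.426, 0.43 , 0.434,
       0.438, 0.442, 0.446, 0.45 , 0.454, 0.458, 0.462, 0.466, 0.47 ,
       0.474, 0.478, 0.482, 0.486, 0.49 , 0.494, 0.498, 0.502, 0.506,
       0.51 , 0.514, 0.518, 0.522, 0.526, 0.53 , 0.534, 0.538, 0.542,
       0.546, 0.55 , 0.554, 0.558, 0.562, 0.566, 0.57 , 0.574, 0.578,
       0.582, 0.586, 0.59 , 0.594, 0.598, 0.602, 0.606, 0.61 , 0.614,
       0.618, 0.622, 0.626]))
[[ 3.399e-01 -3.714e-01 -3.000e-04]
 [ 5.486e-01 -2.958e-01  1.570e-02]]
```

```bash
python3 -c "
from h import *
go((.3737,-.331,.10,-1.6),(.3737,-.331,.033,-1.6))"
```

```text
t 27.8 pos [ 0.3832 -0.3008  0.1686] psi -1.10 tilt 0.0005 open 38.1mm gf 60.3 F [ 0.3 -0.1 -1.1]
(0.3737, -0.331, 0.1, -1.6) -> [-0.0223, 0.0759, 0.1714] 0.0028
(0.3737, -0.331, 0.033, -1.6) -> [-0.0223, 0.076, 0.3389] 0.0028
```

Emit:
play_rows:
  plan:
    - [0,[-0.022,0.06,0.03],0.003]
    - [0,[-0.022,0.076,0.1],0.003]
    - [0,[-0.022,0.076,0.171],0.003]
    - [0,[-0.022,0.076,0.24],0.003]
    - [0,[-0.022,0.076,0.29],0.003]
    - [0,[-0.022,0.076,0.32],0.003]
    - [0,[-0.022,0.076,0.335],0.003]
    - [0,[-0.022,0.076,0.339],0.003]
    - [0,[-0.022,0.076,0.339],0.003]
    - [0,[-0.022,0.076,0.339],0.003]

```text
time_s: 28.8
eef_pos: [0.3739, -0.3331, 0.0339]
eef_rot: [0.001, 1.0, -0.015, 0.001]
wrist_force: [0.5, 1.0, -0.1]
opening: 0.447
grasp_force: 60.4
```

```bash
python3 -c "
from h import *
st();caps(('scene',))
go((.454,-.1708,.15,-1.6))"
```

```text
t 28.8 pos [ 0.3739 -0.3331  0.0339] psi -1.76 tilt 0.0019 open 38.2mm gf 60.4 F [ 0.5  1.  -0.1]
scene 0.89 cap [ 379.  -330.5] 31.6 top 0.055
scene 0.87 cap [540.4 -86.5] 21.5 top 0.0637
scene 0.79 cap [ 453.5 -170.9] 20.9 top 0.0633
scene 0.69 cap [451.6 165.6] 20.8 top 0.0636
t 28.9 pos [ 0.3737 -0.3331  0.0338] psi -1.77 tilt 0.0017 open 37.9mm gf 60.4 F [ 0.   0.2 -0.8]
(0.454, -0.1708, 0.15, -1.6) -> [0.1884, -0.4113, -0.291] -0.0009
```

Emit:
play_rows:
  plan:
    - [0,[0,-0.005,0.004],0]
    - [0,[0,-0.005,0.006],0]
    - [62,[0,-0.005,0.006],0]
    - [62,[0,-0.005,0.006],0]
    - [62,[0,-0.005,0.006],0]
    - [62,[0,-0.005,-0.05],0]
    - [62,[0,-0.005,-0.15],0]
    - [62,[0,-0.005,-0.25],0]
    - [62,[0,-0.005,-0.29],0]
    - [62,[0.05,-0.1,-0.29],0]

```text
time_s: 29.9
eef_pos: [0.3953, -0.2981, 0.1528]
eef_rot: [0.004, 1.0, -0.018, 0.002]
wrist_force: [1.3, 0.3, -0.8]
opening: 0.728
grasp_force: 0.0
```

```bash
python3 -c "
from h import *
st();caps()
go((.454,-.1708,.15,-1.6))"
```

```text
t 29.9 pos [ 0.3953 -0.2981  0.1528] psi -2.05 tilt 0.0088 open 62.2mm gf 0.0 F [ 1.3  0.3 -0.8]
scene 0.68 cap [452.4 166.6] 21.4 top 0.064
scene 0.67 cap [540.1 -86.9] 20.7 top 0.064
scene 0.62 cap [ 375.3 -328.4] 22.0 top 0.0525
scene 0.62 cap [ 456. -172.] 22.8 top 0.0636
scene 0.45 cap [655.9 190.7] 22.1 top 0.1888
side 0.97 cap [ 454.1 -172. ] 20.8 top 0.0639
side 0.79 cap [452.3 166.1] 20.0 top 0.0638
side 0.74 cap [440.1 -52.4] 31.0 top 0.0225
side 0.56 cap [538.5 -86.3] 21.3 top 0.0638
t 30.1 pos [ 0.3946 -0.2924  0.1487] psi -1.66 tilt 0.0003 open 62.1mm gf 0.0 F [-0.5 -0.  -0.5]
(0.454, -0.1708, 0.15, -1.6) -> [0.1396, -0.3083, -0.0032] -0.0003
```

Emit:
play_rows:
  plan:
    - [62,[0.045,-0.1,0],0]
    - [62,[0.09,-0.2,0],0]
    - [62,[0.125,-0.28,0],0]
    - [62,[0.14,-0.308,0],0]
    - [62,[0.14,-0.308,0],0]
    - [62,[0.14,-0.308,0.1],0]
    - [62,[0.14,-0.308,0.18],0]
    - [62,[0.14,-0.308,0.24],0]
    - [62,[0.14,-0.308,0.27],0]
    - [62,[0.14,-0.308,0.27],0]

```text
time_s: 31.1
eef_pos: [0.4528, -0.1723, 0.0393]
eef_rot: [-0.001, 1.0, -0.016, -0.002]
wrist_force: [0.3, -0.2, -0.6]
opening: 0.719
grasp_force: 0.0
```

Emit:
play_rows:
  plan:
    - [62,[0,0,0],0]
    - [62,[0,0,0],0]
    - [0,[0,0,0],0]
    - [0,[0,0,0],0]
    - [0,[0,0,0],0]
    - [0,[0,0,0],0]
    - [0,[0,0,0],0]
    - [0,[0,0,0],0]

```text
time_s: 31.9
eef_pos: [0.4552, -0.1723, 0.0423]
eef_rot: [0.001, 1.0, -0.015, 0.001]
wrist_force: [-0.6, -0.1, 6.5]
opening: 0.449
grasp_force: 59.4
```

```bash
cat >> h.py <<'E'
def knob():
    """held cap's knob top centre, tool frame"""
    p,W=shot("wrist");_,pos,M,psi=pose();im=p["image"].astype(int)
    d=(W-pos)@M
    m=(im[...,0]>150)&(np.hypot(d[...,0],d[...,1])<.035)
    z=np.nanpercentile(d[m][:,2],3);k=m&(d[...,2]<z+.003);q=d[k]
    e,r=cv2.minEnclosingCircle(q[:,:2].astype(np.float32)*1000);print("knob tool xy mm",np.round(e,1),"r",round(r,1),"top z",z.round(4),"world top",pos[2]-z)
E
python3 -c "
from h import *
st();knob();go((.454,-.1708,.16,-1.6),(.4417,-.3329,.16,-1.6),(.4417,-.3329,.034,-1.6))"
```

```text
t 31.9 pos [ 0.4552 -0.1723  0.0423] psi -1.74 tilt 0.0024 open 38.4mm gf 59.4 F [-0.6 -0.1  6.5]
knob tool xy mm [ 3.8 -0.2] r 25.3 top z -0.0223 world top 0.06455026648951478
t 31.9 pos [ 0.4552 -0.1723  0.0423] psi -1.74 tilt 0.0024 open 38.0mm gf 59.4 F [-0.9  0.4  5.5]
(0.454, -0.1708, 0.16, -1.6) -> [-0.0026, -0.0032, -0.2943] -0.0008
(0.4417, -0.3329, 0.16, -1.6) -> [-0.021, 0.4028, -0.2938] -0.0008
(0.4417, -0.3329, 0.034, -1.6) -> [-0.0216, 0.4024, 0.0212] -0.0008
```

Emit:
play_rows:
  plan:
    - [0,[0,0,-0.03],0]
    - [0,[0,0,-0.09],0]
    - [0,[0,0,-0.15],0]
    - [0,[0,0.05,-0.18],0]
    - [0,[-0.005,0.14,-0.18],0]
    - [0,[-0.01,0.24,-0.18],0]
    - [0,[-0.015,0.33,-0.18],0]
    - [0,[-0.02,0.39,-0.18],0]
    - [0,[-0.02,0.402,-0.18],0]
    - [0,[-0.02,0.402,-0.18],0]

```text
time_s: 32.95
eef_pos: [0.4412, -0.3326, 0.1134]
eef_rot: [0.0, 1.0, -0.016, 0.0]
wrist_force: [0.3, 0.5, -0.4]
opening: 0.443
grasp_force: 60.3
```

Emit:
play_rows:
  plan:
    - [0,[0,0,0],0]
    - [0,[0,0,0],0]

```text
time_s: 33.15
eef_pos: [0.4415, -0.3308, 0.1129]
eef_rot: [-0.0, 1.0, -0.015, -0.0]
wrist_force: [-0.1, 0.2, -1.8]
opening: 0.447
grasp_force: 60.3
```

```bash
python3 -c "
from h import *
st();knob();go((.4425,-.3329,.033,-1.6))"
```

```text
t 33.1 pos [ 0.4415 -0.3308  0.1129] psi -1.69 tilt 0.0006 open 38.1mm gf 60.3 F [-0.1  0.2 -1.8]
knob tool xy mm [6.2 2. ] r 28.2 top z -0.0332 world top 0.1460866998352605
t 33.2 pos [ 0.4415 -0.3309  0.1129] psi -1.69 tilt 0.0005 open 38.4mm gf 60.3 F [ 0.1 -1.  -1.3]
(0.4425, -0.3329, 0.033, -1.6) -> [0.0026, 0.005, 0.1998] -0.0005
```

```bash
python3 -c "
from h import *
caps();shot('wrist','w10.png')
p,W=shot('scene','s10.png');cv2.imwrite('pics/s10c.png',cv2.resize(cv2.imread('pics/s10.png')[80:260,180:360],None,fx=3,fy=3))"
```

```text
scene 0.93 cap [ 444. -330.] 34.0 top 0.1339
scene 0.77 cap [539.1 -87.4] 21.7 top 0.0634
scene 0.62 cap [452.5 166.2] 20.3 top 0.0637
scene 0.57 cap [ 376.1 -329.4] 22.1 top 0.0524
side 0.66 cap [452.5 165.7] 20.6 top 0.0638
side 0.62 cap [649.2 -93.4] 34.4 top 0.0364
side 0.58 cap [540.4 -85.9] 21.2 top 0.0641
```

View pics/w10.png

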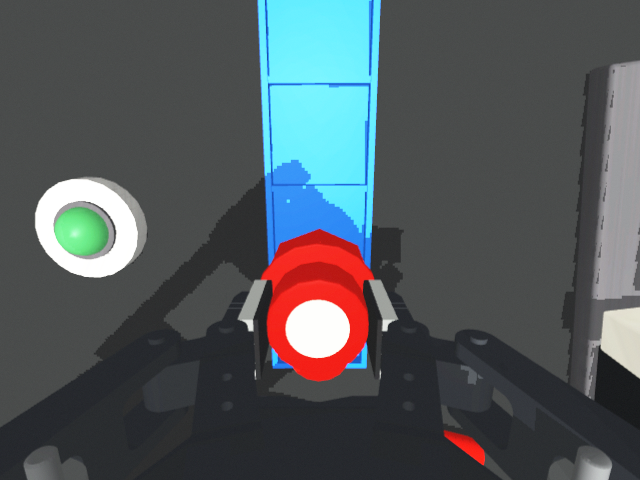

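Emit:
play_rows:
  plan:
    - [0,[0.002,0.005,0.08],0]
    - [0,[0.002,0.005,0.14],0]
    - [0,[0.002,0.005,0.17],0]
    - [0,[0.002,0.005,0.19],0]
    - [0,[0.002,0.005,0.198],0]
    - [0,[0.002,0.005,0.2],0]
    - [62,[0.002,0.005,0.2],0]
    - [62,[0.002,0.005,0.2],0]
    - [62,[0.002,0.005,0.2],0]
    - [62,[0.002,0.005,0.15],0]

```text
time_s: 34.5
eef_pos: [0.4407, -0.3328, 0.0512]
eef_rot: [-0.002, 1.0, -0.015, -0.001]
wrist_force: [0.3, -0.9, -0.2]
opening: 0.723
grasp_force: 0.0
```

Emit:
play_rows:
  plan:
    - [62,[0,0,-0.06],0]
    - [62,[0,0,-0.15],0]
    - [62,[0,0,-0.22],0]
    - [62,[0.05,-0.1,-0.22],0]
    - [62,[0.1,-0.2,-0.22],0]
    - [62,[0.14,-0.3,-0.22],0]
    - [62,[0.18,-0.4,-0.22],0]
    - [62,[0.21,-0.5,-0.22],0]
    - [62,[0.21,-0.5,-0.22],0]
    - [62,[0.21,-0.5,-0.22],0]

```text
time_s: 35.5
eef_pos: [0.5325, -0.1361, 0.1413]
eef_rot: [0.0, 1.0, -0.014, 0.0]
wrist_force: [-0.8, -0.3, -0.3]
opening: 0.724
grasp_force: 0.0
```

```bash
python3 -c "
from h import *
st();caps();go((.540,-.0865,.15,-1.6),(.540,-.0865,.04,-1.6))"
```

```text
t 35.5 pos [ 0.5325 -0.1361  0.1413] psi -1.62 tilt 0.0008 open 61.8mm gf 0.0 F [-0.8 -0.3 -0.3]
scene 0.68 cap [538.2 -85. ] 21.9 top 0.0632
scene 0.66 cap [ 440.4 -333. ] 21.3 top 0.0526
scene 0.64 cap [452.8 165.4] 20.9 top 0.0636
side 0.85 cap [538.5 -87.6] 21.4 top 0.0642
side 0.65 cap [451.7 165.8] 20.7 top 0.0638
side 0.59 cap [452.2 165.7] 34.7 top 0.0161
t 35.7 pos [ 0.532  -0.1382  0.141 ] psi -1.87 tilt 0.0004 open 61.9mm gf 0.0 F [-0.4  0.1  0.6]
(0.54, -0.0865, 0.15, -1.6) -> [0.0158, -0.1298, -0.0225] -0.0015
(0.54, -0.0865, 0.04, -1.6) -> [0.0158, -0.1299, 0.2525] -0.0015
```

Emit:
play_rows:
  plan:
    - [62,[0.016,-0.1,0],0]
    - [62,[0.016,-0.13,0],0]
    - [62,[0.016,-0.13,0],0]
    - [62,[0.016,-0.13,0.1],0]
    - [62,[0.016,-0.13,0.18],0]
    - [62,[0.016,-0.13,0.23],0]
    - [62,[0.016,-0.13,0.25],0]
    - [62,[0.016,-0.13,0.25],0]
    - [62,[0.016,-0.13,0.25],0]

```text
time_s: 36.6
eef_pos: [0.541, -0.0861, 0.0419]
eef_rot: [0.0, 1.0, -0.016, 0.001]
wrist_force: [-0.1, 0.6, -0.2]
opening: 0.725
grasp_force: 0.0
```

Emit:
play_rows:
  plan:
    - [0,[0,0,0],0]
    - [0,[0,0,0],0]
    - [0,[0,0,0],0]
    - [0,[0,0,0],0]
    - [0,[0,0,0],0]
    - [0,[0,0,0],0]

```text
time_s: 37.2
eef_pos: [0.5414, -0.0858, 0.0427]
eef_rot: [0.001, 1.0, -0.015, 0.001]
wrist_force: [-1.1, -1.4, 5.4]
opening: 0.446
grasp_force: 59.7
```

Emit:
play_rows:
  plan:
    - [0,[0,0,-0.02],0]
    - [0,[0,0,-0.05],0]
    - [0,[0,0,-0.09],0]
    - [0,[0,0,-0.14],0]
    - [0,[0,0,-0.18],0]
    - [0,[0,0,-0.18],0]
    - [0,[0,0,-0.18],0]

```text
time_s: 37.9
eef_pos: [0.5405, -0.0852, 0.1135]
eef_rot: [0.0, 1.0, -0.015, 0.001]
wrist_force: [0.1, 0.8, -0.3]
opening: 0.442
grasp_force: 60.3
```

```bash
python3 -c "
from h import *
st();caps(('scene',));go((.5102,-.3347,.112,-1.6))"
```

```text
t 37.9 pos [ 0.5405 -0.0852  0.1135] psi -1.76 tilt 0.0014 open 37.7mm gf 60.3 F [ 0.1  0.8 -0.3]
scene 0.94 cap [ 394.  -327.8] 38.7 top 0.0525
scene 0.91 cap [ 440.2 -332.7] 21.5 top 0.0523
scene 0.75 cap [543.7 -83.9] 33.7 top 0.1347
scene 0.74 cap [452.5 165.4] 20.9 top 0.0635
t 38.0 pos [ 0.5395 -0.0849  0.1121] psi -1.77 tilt 0.0014 open 38.1mm gf 60.3 F [-1.2  0.  -1.3]
(0.5102, -0.3347, 0.112, -1.6) -> [-0.054, 0.6266, 0.0001] -0.0009
```

Emit:
play_rows:
  plan:
    - [0,[-0.005,0.06,0],0]
    - [0,[-0.014,0.16,0],0]
    - [0,[-0.022,0.26,0],0]
    - [0,[-0.03,0.36,0],0]
    - [0,[-0.038,0.45,0],0]
    - [0,[-0.045,0.53,0],0]
    - [0,[-0.051,0.59,0],0]
    - [0,[-0.054,0.62,0],0]
    - [0,[-0.054,0.627,0],0]
    - [0,[-0.054,0.627,0],0]

```text
time_s: 39.0
eef_pos: [0.5107, -0.3344, 0.1122]
eef_rot: [-0.001, 1.0, -0.016, -0.0]
wrist_force: [-0.6, 0.4, -0.9]
opening: 0.444
grasp_force: 60.4
```

Emit:
play_rows:
  plan:
    - [0,[0,0,0],0]
    - [0,[0,0,0],0]
    - [0,[0,0,0],0]

```text
time_s: 39.3
eef_pos: [0.5112, -0.3342, 0.113]
eef_rot: [-0.0, 1.0, -0.015, 0.0]
wrist_force: [-0.3, 0.5, -0.6]
opening: 0.442
grasp_force: 60.4
```

```bash
python3 -c "
from h import *
st();caps(('scene',));go((.5107,-.3347,.033,-1.6))"
```

```text
t 39.3 pos [ 0.5112 -0.3342  0.113 ] psi -1.70 tilt 0.0001 open 37.7mm gf 60.4 F [-0.3  0.5 -0.6]
scene 0.97 cap [452.8 163.7] 21.8 top 0.0634
scene 0.75 cap [ 443.  -334.7] 21.9 top 0.0528
scene 0.71 cap [706.8 200.9] 44.6 top 0.1609
scene 0.7 cap [ 390.7 -330.6] 36.2 top 0.0522
scene 0.7 cap [ 514.8 -330. ] 31.2 top 0.1343
scene 0.5 cap [483.9 394.1] 12.1 top 0.1082
t 39.4 pos [ 0.5111 -0.3346  0.113 ] psi -1.72 tilt 0.0001 open 38.1mm gf 60.4 F [ 0.4 -1.1 -0.8]
(0.5107, -0.3347, 0.033, -1.6) -> [-0.0011, 0.0003, 0.2] -0.0007
```

Emit:
play_rows:
  plan:
    - [0,[-0.001,0,0.08],0]
    - [0,[-0.001,0,0.14],0]
    - [0,[-0.001,0,0.17],0]
    - [0,[-0.001,0,0.19],0]
    - [0,[-0.001,0,0.198],0]
    - [0,[-0.001,0,0.2],0]
    - [62,[-0.001,0,0.2],0]
    - [62,[-0.001,0,0.2],0]
    - [62,[-0.001,0,0.2],0]
    - [62,[-0.001,0,0.15],0]

```text
time_s: 40.4
eef_pos: [0.5089, -0.3337, 0.0509]
eef_rot: [-0.002, 1.0, -0.015, -0.002]
wrist_force: [-0.1, -0.9, 0.1]
opening: 0.726
grasp_force: 0.0
```

Emit:
play_rows:
  plan:
    - [62,[0,0,-0.06],0]
    - [62,[0,0,-0.15],0]
    - [62,[0,0,-0.25],0]
    - [62,[-0.02,-0.1,-0.25],0]
    - [62,[-0.03,-0.21,-0.25],0]
    - [62,[-0.04,-0.33,-0.25],0]
    - [62,[-0.06,-0.45,-0.25],0]
    - [62,[-0.08,-0.57,-0.25],0]
    - [62,[-0.1,-0.69,-0.25],0]
    - [62,[-0.12,-0.8,-0.25],0]

```text
time_s: 41.4
eef_pos: [0.472, -0.0119, 0.1535]
eef_rot: [0.0, 1.0, -0.015, 0.001]
wrist_force: [0.6, 0.0, -0.3]
opening: 0.728
grasp_force: 0.0
```

Emit:
play_rows:
  plan:
    - [62,[0,0,0],0]
    - [62,[0,0,0],0]

```text
time_s: 41.6
eef_pos: [0.4726, -0.0131, 0.1535]
eef_rot: [0.0, 1.0, -0.014, 0.001]
wrist_force: [0.8, 0.2, -0.6]
opening: 0.728
grasp_force: 0.0
```

```bash
python3 -c "
from h import *
st();caps();go((.4525,.1658,.15,-1.6),(.4525,.1658,.04,-1.6))"
```

```text
t 41.6 pos [ 0.4726 -0.0131  0.1535] psi -1.61 tilt 0.0015 open 62.1mm gf 0.0 F [ 0.8  0.2 -0.6]
scene 0.91 cap [ 393.8 -331.1] 37.4 top 0.0526
scene 0.84 cap [ 459.2 -328.2] 37.6 top 0.0522
scene 0.57 cap [ 509.9 -334.3] 21.7 top 0.0527
scene 0.57 cap [452.1 165.3] 21.1 top 0.0635
side 0.79 cap [452.1 165.6] 20.4 top 0.0638
side 0.61 cap [ 494.7 -334.7] 35.7 top 0.0532
side 0.59 cap [ 425.8 -332.2] 35.3 top 0.0525
side 0.58 cap [ 375.3 -328.3] 21.1 top 0.0531
t 41.8 pos [ 0.4728 -0.0151  0.1531] psi -1.87 tilt 0.0006 open 61.8mm gf 0.0 F [-0.6 -0.6  0.4]
(0.4525, 0.1658, 0.15, -1.6) -> [-0.0655, -0.4504, 0.0075] -0.0015
(0.4525, 0.1658, 0.04, -1.6) -> [-0.0657, -0.4505, 0.2825] -0.0015
```

Emit:
play_rows:
  plan:
    - [62,[-0.02,-0.12,0],0]
    - [62,[-0.035,-0.24,0],0]
    - [62,[-0.05,-0.35,0],0]
    - [62,[-0.062,-0.43,0],0]
    - [62,[-0.065,-0.45,0],0]
    - [62,[-0.065,-0.45,0],0]
    - [62,[-0.065,-0.45,0.1],0]
    - [62,[-0.065,-0.45,0.18],0]
    - [62,[-0.065,-0.45,0.2],0]
    - [62,[-0.065,-0.45,0.2],0]

```text
time_s: 42.8
eef_pos: [0.4514, 0.1654, 0.0719]
eef_rot: [0.0, 1.0, -0.016, -0.002]
wrist_force: [0.3, -0.5, -0.2]
opening: 0.726
grasp_force: 0.0
```

```bash
python3 -c "
from h import *
go((.4525,.1658,.04,-1.6))"
```

```text
t 42.8 pos [0.4514 0.1654 0.0719] psi -1.89 tilt 0.0032 open 62.0mm gf 0.0 F [ 0.3 -0.5 -0.2]
(0.4525, 0.1658, 0.04, -1.6) -> [0.0031, -0.0012, 0.0797] -0.0016
```

Emit:
play_rows:
  plan:
    - [62,[0.001,0,0.05],0]
    - [62,[0.001,0,0.079],0]
    - [62,[0.001,0,0.079],0]
    - [0,[0.001,0,0.079],0]
    - [0,[0.001,0,0.079],0]
    - [0,[0.001,0,0.079],0]
    - [0,[0.001,0,0.079],0]
    - [0,[0.001,0,0.079],0]
    - [0,[0.001,0,0.079],0]

```text
time_s: 43.7
eef_pos: [0.4534, 0.1669, 0.0427]
eef_rot: [0.0, 1.0, -0.015, 0.001]
wrist_force: [-0.7, -1.5, 7.1]
opening: 0.44
grasp_force: 60.1
```

Emit:
play_rows:
  plan:
    - [0,[0,0,-0.02],0]
    - [0,[0,0,-0.05],0]
    - [0,[0,0,-0.09],0]
    - [0,[0,0,-0.14],0]
    - [0,[0,0,-0.2],0]
    - [0,[0,0,-0.25],0]
    - [0,[0,0,-0.25],0]
    - [0,[0,0,-0.25],0]

```text
time_s: 44.5
eef_pos: [0.4526, 0.167, 0.1419]
eef_rot: [-0.0, 1.0, -0.015, 0.001]
wrist_force: [-0.4, 0.4, -0.9]
opening: 0.443
grasp_force: 60.2
```

```bash
python3 -c "
from h import *
st();caps(('scene',));go((.5777,-.3366,.14,-1.6))"
```

```text
t 44.5 pos [0.4526 0.167  0.1419] psi -1.76 tilt 0.0016 open 37.8mm gf 60.2 F [-0.4  0.4 -0.9]
scene 0.93 cap [ 510.7 -334.8] 22.0 top 0.0527
scene 0.85 cap [ 457.8 -332.6] 36.6 top 0.0526
scene 0.76 cap [454.4 167.7] 33.5 top 0.1629
scene 0.63 cap [ 391.7 -329.8] 38.1 top 0.0525
scene 0.54 cap [707.4 201.1] 44.4 top 0.1609
t 44.6 pos [0.4515 0.1668 0.1404] psi -1.77 tilt 0.0016 open 38.2mm gf 60.2 F [-0.5 -0.4 -0.9]
(0.5777, -0.3366, 0.14, -1.6) -> [0.3541, 1.2483, 0.0007] -0.0009
```

Emit:
play_rows:
  plan:
    - [0,[0.02,0.06,0],0]
    - [0,[0.045,0.16,0],0]
    - [0,[0.075,0.27,0],0]
    - [0,[0.108,0.38,0],0]
    - [0,[0.14,0.49,0],0]
    - [0,[0.17,0.6,0],0]
    - [0,[0.2,0.71,0],0]
    - [0,[0.23,0.82,0],0]
    - [0,[0.26,0.92,0],0]
    - [0,[0.28,1.0,0],0]

```text
time_s: 45.6
eef_pos: [0.5515, -0.2386, 0.1396]
eef_rot: [-0.001, 1.0, -0.016, -0.001]
wrist_force: [-0.0, 0.3, -0.1]
opening: 0.444
grasp_force: 60.3
```

Emit:
play_rows:
  plan:
    - [0,[0.03,0.09,0],0]
    - [0,[0.05,0.17,0],0]
    - [0,[0.065,0.22,0],0]
    - [0,[0.073,0.246,0],0]
    - [0,[0.074,0.248,0],0]
    - [0,[0.074,0.248,0],0]
    - [0,[0.074,0.248,0],0]
    - [0,[0.074,0.248,0],0]

```text
time_s: 46.4
eef_pos: [0.5785, -0.3352, 0.1414]
eef_rot: [-0.0, 1.0, -0.015, -0.0]
wrist_force: [0.6, 0.6, -0.8]
opening: 0.447
grasp_force: 60.3
```

```bash
python3 -c "
from h import *
st();caps(('scene',));go((.5782,-.3366,.033,-1.6))"
```

```text
t 46.4 pos [ 0.5785 -0.3352  0.1414] psi -1.70 tilt 0.0003 open 38.2mm gf 60.3 F [ 0.6  0.6 -0.8]
scene 0.85 cap [ 583.4 -333.7] 34.1 top 0.1624
scene 0.83 cap [ 510.8 -334.1] 21.0 top 0.053
scene 0.73 cap [ 458.3 -330.6] 36.7 top 0.0528
scene 0.6 cap [ 391.1 -327.1] 37.6 top 0.0524
t 46.5 pos [ 0.5786 -0.3356  0.1415] psi -1.71 tilt 0.0000 open 37.9mm gf 60.3 F [ 1.3 -0.9 -0.4]
(0.5782, -0.3366, 0.033, -1.6) -> [-0.0009, 0.0025, 0.2713] -0.0006
```

Emit:
play_rows:
  plan:
    - [0,[-0.001,0.002,0.1],0]
    - [0,[-0.001,0.002,0.17],0]
    - [0,[-0.001,0.002,0.22],0]
    - [0,[-0.001,0.002,0.25],0]
    - [0,[-0.001,0.002,0.265],0]
    - [0,[-0.001,0.002,0.271],0]
    - [0,[-0.001,0.002,0.271],0]
    - [62,[-0.001,0.002,0.271],0]
    - [62,[-0.001,0.002,0.271],0]
    - [62,[-0.001,0.002,0.271],0]

```text
time_s: 47.5
eef_pos: [0.5785, -0.3376, 0.0338]
eef_rot: [0.0, 1.0, -0.015, 0.001]
wrist_force: [0.6, 0.4, -0.6]
opening: 0.726
grasp_force: 0.0
```

Emit:
play_rows:
  plan:
    - [62,[0,0,-0.06],0]
    - [62,[0,0,-0.15],0]
    - [62,[0,0,-0.25],0]
    - [62,[0,0,-0.3],0]
    - [62,[-0.02,-0.06,-0.3],0]
    - [0,[-0.06,-0.17,-0.3],0]
    - [0,[-0.1,-0.28,-0.3],0]
    - [0,[-0.14,-0.39,-0.3],0]
    - [0,[-0.18,-0.5,-0.3],0]
    - [0,[-0.2,-0.6,-0.3],0]

```text
time_s: 48.5
eef_pos: [0.5042, -0.093, 0.1532]
eef_rot: [-0.0, 1.0, -0.016, 0.0]
wrist_force: [0.4, -0.5, -0.4]
opening: 0.002
grasp_force: 0.0
```

```bash
python3 -c "
from h import *
st();caps();br()
p,W=shot('scene','s11.png');cv2.imwrite('pics/s11c.png',cv2.resize(cv2.imread('pics/s11.png')[100:420,180:540],None,fx=2,fy=1.8))
a=W.reshape(-1,3);I=p['image'].reshape(-1,3).astype(int);m=(I[:,1]>I[:,0]+40)&(a[:,2]>.07)&(abs(a[:,0]-.49)<.08);b=a[m]
from scipy.optimize import least_squares
print(least_squares(lambda c:np.linalg.norm(b-c,axis=1)-.013,b.mean(0)-[0,0,.01],loss='soft_l1',f_scale=.001).x)
go((.44,.33,.16,17))"
```

```text
t 48.5 pos [ 0.5042 -0.093   0.1532] psi -1.78 tilt 0.0002 open 0.2mm gf 0.0 F [ 0.4 -0.5 -0.4]
scene 0.8 cap [ 393.1 -329.8] 36.4 top 0.0527
scene 0.71 cap [ 578.6 -336.4] 21.5 top 0.0524
scene 0.69 cap [ 524.9 -335.3] 35.8 top 0.0528
scene 0.62 cap [648.2 270.1] 22.2 top 0.189
scene 0.57 cap [ 456.9 -333.3] 35.7 top 0.0525
side 0.88 cap [ 561.6 -332.3] 36.2 top 0.0527
side 0.68 cap [ 463.  -320.7] 28.5 top 0.053
side 0.61 cap [ 494.3 -332.2] 35.5 top 0.0526
scene 0.97 ztop 0.191 ctr [656.8 193.9] [10.7 43.7] psi 97.4
scene 0.88 ztop 0.194 ctr [667.4 136. ] [16.6 80.4] psi 98.6
scene 0.73 ztop 0.04 ctr [649.9 -93.5] [52.4 51.5] psi 14.6
scene 0.66 ztop 0.191 ctr [648.7 270.3] [ 9.8 44.1] psi 96.4
side 0.98 ztop 0.191 ctr [657.3 193.6] [10.6 43.9] psi 97.2
side 0.72 ztop 0.191 ctr [667.9 103.8] [43.9 12. ] psi 75.9
side 0.6 ztop 0.191 ctr [649.4 270.2] [10.6 43.9] psi 96.2
[0.4816921  0.40919363 0.10307108]
t 49.0 pos [ 0.5058 -0.0961  0.1529] psi -1.86 tilt 0.0002 open -0.2mm gf 0.0 F [0.5 0.3 0.2]
(0.44, 0.33, 0.16, 17) -> [-0.199, -1.0593, -0.0179] -0.1048
```

View pics/s11c.png

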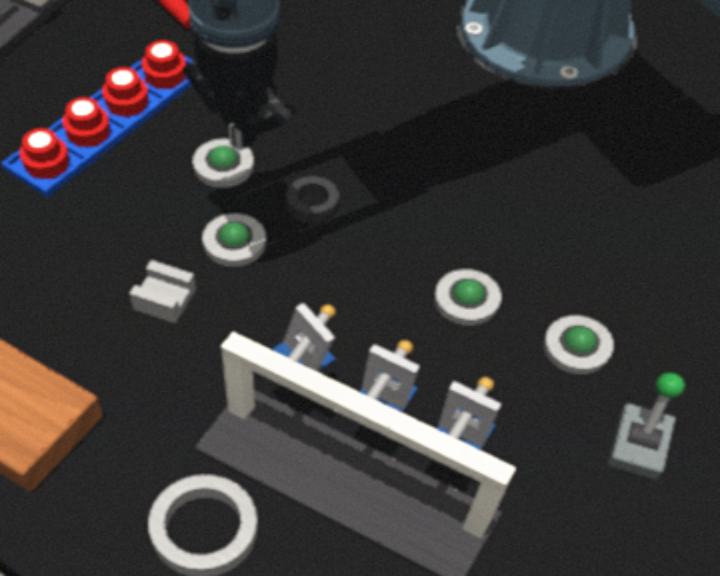

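Run:
```python
from h import *
Ws=[]
for n in("scene","side"):
    p,W=shot(n);a=W.reshape(-1,3);Ws.append(a)
    a=a[(np.hypot(a[:,0]-.665,a[:,1]-.108)<.045)&(a[:,2]>.168)&(a[:,2]<.2)&(a[:,0]<.69)]
    t=a[a[:,2]>.182];print(n,len(a),len(t),np.percentile(a,[2,98],axis=0).round(4).tolist())
    r=cv2.minAreaRect(t[:,:2].astype(np.float32)*1000);print(" top",np.round(r[0],1),np.round(r[1],1),round(r[2],1))
    # lean: side edges / top edge z vs y
    for lo in np.arange(.07,.14,.008):
        g=a[abs(a[:,1]-lo)<.004]
        if len(g)>3:print("  y",lo.round(3),len(g),"x",g[:,0].min().round(4),g[:,0].max().round(4),"ztop",np.percentile(g[:,2],95).round(4))
    a=Ws[-1];f=a[(np.hypot(a[:,0]-.665,a[:,1]-.108)<.06)&(a[:,2]>.075)&(a[:,2]<.115)];print(" low",len(f),np.percentile(f,[2,50,98],axis=0).round(4).tolist())
```

```text
scene 227 123 [[0.6582, 0.0967, 0.1687], [0.6735, 0.1403, 0.1955]]
 top [664.7 119.7] [43.6  9.6] 76.3
  y 0.094 8 x 0.6634 0.6657 ztop 0.1826
  y 0.102 40 x 0.6564 0.6683 ztop 0.1961
  y 0.11 48 x 0.6578 0.6694 ztop 0.1948
  y 0.118 43 x 0.6604 0.6701 ztop 0.1908
  y 0.126 38 x 0.6622 0.6728 ztop 0.1884
  y 0.134 37 x 0.6639 0.6745 ztop 0.1846
 low 171 [[0.6416, 0.0669, 0.0792], [0.671, 0.0783, 0.1029], [0.7127, 0.1138, 0.1141]]
side 174 83 [[0.6568, 0.0967, 0.1688], [0.6713, 0.1401, 0.1944]]
 top [664.6 119.2] [40.2 11.3] 76.6
  y 0.094 6 x 0.6567 0.6606 ztop 0.18
  y 0.102 28 x 0.6551 0.6663 ztop 0.1955
  y 0.11 37 x 0.6558 0.6665 ztop 0.1941
  y 0.118 34 x 0.6594 0.67 ztop 0.1911
  y 0.126 32 x 0.6612 0.6732 ztop 0.1889
  y 0.134 26 x 0.6623 0.6715 ztop 0.1844
 low 263 [[0.6394, 0.0675, 0.0876], [0.6544, 0.0917, 0.099], [0.7043, 0.111, 0.1125]]
```

Emit:
play_rows:
  plan:
    - [0,[0,0,-0.2],0]
    - [0,[0,0,-0.2],0]
    - [0,[0,0,-0.2],0]
    - [0,[0,0,-0.2],0]
    - [0,[0,0,-0.2],0]
    - [0,[0,0,-0.2],0]
    - [0,[0,0,-0.2],0]
    - [0,[0,0,-0.2],0]

```text
time_s: 49.85
eef_pos: [0.5052, -0.0947, 0.2321]
eef_rot: [-0.0, 1.0, -0.015, -0.001]
wrist_force: [0.2, 0.0, 0.2]
opening: -0.0
grasp_force: 0.0
```

```bash
cat >> h.py <<'E'
def b3():
    for n in("scene","side"):
        p,W=shot(n);a=W.reshape(-1,3)
        a=a[(np.hypot(a[:,0]-.665,a[:,1]-.108)<.045)&(a[:,2]>.168)&(a[:,2]<.2)&(a[:,0]<.69)]
        t=a[a[:,2]>.18];r=cv2.minAreaRect(t[:,:2].astype(np.float32)*1000)
        ys=np.arange(.08,.145,.008);zt=[np.percentile(a[abs(a[:,1]-y)<.004][:,2],95) if (abs(a[:,1]-y)<.004).sum()>5 else np.nan for y in ys]
        print(n,np.round(r[0],1),np.round(r[1],1),round(r[2],1),"ztop",dict(zip(ys.round(3).tolist(),np.round(zt,4).tolist())))
E
python3 -c "
from h import *
b3();st();p,W=shot('scene','s12.png');cv2.imwrite('pics/s12c.png',cv2.resize(cv2.imread('pics/s12.png')[240:420,270:450],None,fx=3.3,fy=3.3,interpolation=cv2.INTER_CUBIC))"
```

```text
scene [667.6 107. ] [45.8  9.3] 75.8 ztop {0.08: nan, 0.088: 0.1896, 0.096: 0.1898, 0.104: 0.1909, 0.112: 0.1911, 0.12: 0.1929, 0.128: 0.1921, 0.136: nan, 0.144: nan}
side [665.9 111.7] [44.  11.6] 74.4 ztop {0.08: nan, 0.088: 0.1904, 0.096: 0.1913, 0.104: 0.1907, 0.112: 0.1914, 0.12: 0.1904, 0.128: 0.1897, 0.136: 0.1888, 0.144: nan}
t 50.0 pos [ 0.5053 -0.0948  0.2325] psi -1.77 tilt 0.0007 open -0.1mm gf 0.0 F [0.5 0.6 0.1]
```

View pics/s12c.png

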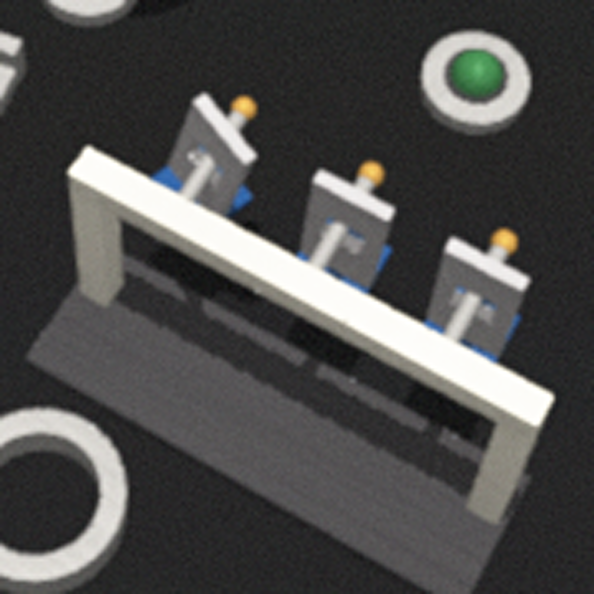

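```bash
python3 -c "
from h import *
go((.436,.380,.20,17))"
```

```text
t 50.0 pos [ 0.5054 -0.0948  0.2326] psi -1.77 tilt 0.0004 open 0.2mm gf 0.0 F [0.4 0.6 0.2]
(0.436, 0.38, 0.2, 17) -> [-0.21, -1.1811, 0.0819] -0.1043
```

Emit:
play_rows:
  plan:
    - [0,[-0.02,-0.1,0.02],-0.03]
    - [0,[-0.04,-0.22,0.04],-0.06]
    - [0,[-0.06,-0.34,0.06],-0.104]
    - [0,[-0.08,-0.46,0.08],-0.104]
    - [0,[-0.1,-0.58,0.08],-0.104]
    - [0,[-0.12,-0.7,0.08],-0.104]
    - [0,[-0.14,-0.82,0.08],-0.104]
    - [0,[-0.17,-0.92,0.08],-0.104]
    - [0,[-0.21,-1.0,0.08],-0.104]
    - [0,[-0.21,-1.0,0.08],-0.104]

```text
time_s: 51.0
eef_pos: [0.4319, 0.311, 0.2008]
eef_rot: [-0.001, 0.989, 0.15, -0.0]
wrist_force: [0.5, -1.1, -0.8]
opening: -0.004
grasp_force: 0.0
```

```bash
python3 -c "
from h import *
go((.436,.380,.20,17),(.436,.380,.081,17),(.5195,.4052,.081,17))"
```

```text
t 51.0 pos [0.4319 0.311  0.2008] psi 17.23 tilt 0.0013 open -0.3mm gf 0.0 F [ 0.5 -1.1 -0.8]
(0.436, 0.38, 0.2, 17) -> [0.061, -0.1617, 0.0022] 0.0013
(0.436, 0.38, 0.081, 17) -> [0.0611, -0.1613, 0.2997] 0.0013
(0.5195, 0.4052, 0.081, 17) -> [0.2792, -0.1597, 0.2996] 0.0013
```

Emit:
play_rows:
  plan:
    - [0,[0.06,-0.1,0],0]
    - [0,[0.06,-0.16,0],0]
    - [0,[0.06,-0.16,0.05],0]
    - [0,[0.06,-0.16,0.15],0]
    - [0,[0.06,-0.16,0.24],0]
    - [0,[0.06,-0.16,0.3],0]
    - [0,[0.06,-0.16,0.3],0]
    - [0,[0.06,-0.16,0.3],0]

```text
time_s: 51.8
eef_pos: [0.4386, 0.3753, 0.0812]
eef_rot: [0.0, 0.989, 0.147, -0.0]
wrist_force: [-0.5, -0.3, 0.4]
opening: -0.003
grasp_force: 0.0
```

```bash
python3 -c "
from h import *
go((.436,.380,.081,17),(.5195,.4052,.081,17));shot('wrist','w13.png');b3()"
```

```text
t 51.8 pos [0.4386 0.3753 0.0812] psi 16.92 tilt 0.0005 open -0.2mm gf 0.0 F [-0.5 -0.3  0.4]
(0.436, 0.38, 0.081, 17) -> [-0.0028, -0.0132, 0.0005] -0.0005
(0.5195, 0.4052, 0.081, 17) -> [0.2152, -0.0127, 0.0004] -0.0005
scene [667.7 106.5] [45.8  8.6] 75.5 ztop {0.08: nan, 0.088: 0.1896, 0.096: 0.1903, 0.104: 0.1898, 0.112: 0.1914, 0.12: 0.1924, 0.128: 0.1924, 0.136: nan, 0.144: nan}
side [667.9 108.6] [44.6 12.3] 75.3 ztop {0.08: nan, 0.088: 0.1901, 0.096: 0.191, 0.104: 0.1908, 0.112: 0.1903, 0.12: 0.1917, 0.128: 0.191, 0.136: nan, 0.144: nan}
```

View pics/w13.png

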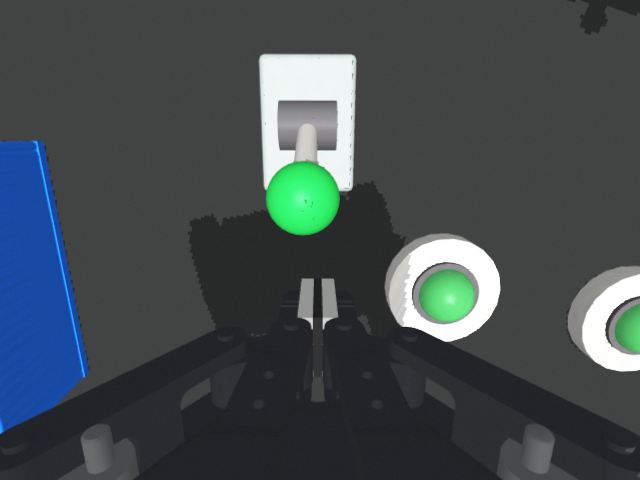

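Emit:
play_rows:
  plan:
    - [0,[0,-0.013,0],0]
    - [0,[0.04,-0.013,0],0]
    - [0,[0.08,-0.013,0],0]
    - [0,[0.115,-0.013,0],0]
    - [0,[0.145,-0.013,0],0]
    - [0,[0.17,-0.013,0],0]
    - [0,[0.19,-0.013,0],0]
    - [0,[0.205,-0.013,0],0]
    - [0,[0.215,-0.013,0],0]
    - [0,[0.215,-0.013,0],0]

```text
time_s: 52.95
eef_pos: [0.5193, 0.4059, 0.0809]
eef_rot: [-0.0, 0.989, 0.147, 0.0]
wrist_force: [0.2, -0.3, -1.2]
opening: 0.001
grasp_force: 0.0
```

```bash
cat >> h.py <<'E'
def ball():
    from scipy.optimize import least_squares
    for n in("scene","side"):
        p,W=shot(n);a=W.reshape(-1,3);I=p['image'].reshape(-1,3).astype(int)
        b=a[(I[:,1]>I[:,0]+40)&(a[:,2]>.07)&(np.hypot(a[:,0]-.51,a[:,1]-.40)<.08)]
        if len(b)<20: print(n,len(b));continue
        c=least_squares(lambda c:np.linalg.norm(b-c,axis=1)-.013,b.mean(0)-[0,0,.01],loss='soft_l1',f_scale=.001).x
        s=(c[:2]-[.508,.4017])@[.956,.292];print(n,c.round(4),"joint",(.5+np.arctan2(s,c[2]-.022)).round(3))
E
python3 -c "
from h import *
st();ball()"
```

```text
t 53.0 pos [0.5193 0.4059 0.0809] psi 16.95 tilt 0.0003 open 0.1mm gf 0.0 F [ 0.2 -0.3 -1.2]
scene [0.5433 0.4127 0.0926] joint 0.982
side 0
```

Emit:
play_rows:
  plan:
    - [0,[-0.03,0,0],0]
    - [0,[-0.1,0,0],0]
    - [0,[-0.2,0,0],0]
    - [0,[-0.2,0,-0.1],0]
    - [0,[-0.2,0,-0.22],0]
    - [0,[-0.2,0,-0.34],0]
    - [0,[-0.2,0,-0.45],0]
    - [0,[-0.2,0.1,-0.5],0]
    - [0,[-0.2,0.2,-0.5],0]
    - [0,[-0.2,0.2,-0.5],0]

```text
time_s: 54.05
eef_pos: [0.4673, 0.3028, 0.2824]
eef_rot: [0.001, 0.989, 0.146, 0.002]
wrist_force: [0.1, 0.0, -0.9]
opening: -0.003
grasp_force: 0.0
```

Run:
```python
from h import *
st();ball();b3();br();caps()
p,W=shot('scene','s14.png')
for l in("master1","ring_gauge","vee_block"):
    for d in masks_of(p,l):
        w=W[d["mask"]];w=w[~np.isnan(w[:,0])]
        if d["conf"]>.45:print(l,round(d["conf"],2),np.median(w,0).round(3),np.percentile(w,[3,97],axis=0).round(3).tolist())
```

```text
t 54.0 pos [0.4673 0.3028 0.2824] psi 16.74 tilt 0.0033 open -0.2mm gf 0.0 F [ 0.1  0.  -0.9]
scene [0.5433 0.4128 0.093 ] joint 0.98
side [0.5441 0.4125 0.093 ] joint 0.988
scene [666.6 111.3] [44.6  9.5] 76.5 ztop {0.08: nan, 0.088: 0.1898, 0.096: 0.1911, 0.104: 0.1916, 0.112: 0.1908, 0.12: 0.1906, 0.128: 0.1902, 0.136: 0.1893, 0.144: nan}
side [0. 0.] [0. 0.] 0.0 ztop {0.08: nan, 0.088: nan, 0.096: nan, 0.104: nan, 0.112: nan, 0.12: nan, 0.128: nan, 0.136: nan, 0.144: nan}
scene 0.97 ztop 0.191 ctr [648.2 270.2] [10.3 43.9] psi 96.7
scene 0.86 ztop 0.191 ctr [656.8 193.8] [ 9.7 44.3] psi 98.2
scene 0.74 ztop 0.192 ctr [667.  110.6] [44.2  9.9] psi 76.3
side 0.59 ztop 0.191 ctr [648.1 287.3] [9.8 9.8] psi 127.0
scene 0.79 cap [ 392.5 -332.1] 36.7 top 0.0522
scene 0.68 cap [ 526.  -332.9] 36.4 top 0.0527
scene 0.68 cap [ 576.7 -335.5] 21.6 top 0.0524
scene 0.61 cap [ 458.3 -335.3] 36.4 top 0.0523
master1 0.96 [ 0.461 -0.166  0.016] [[0.425, -0.202, 0.003], [0.487, -0.139, 0.033]]
master1 0.81 [0.445 0.294 0.016] [[0.409, 0.263, 0.006], [0.47, 0.322, 0.033]]
master1 0.76 [0.46  0.168 0.016] [[0.421, 0.135, 0.003], [0.486, 0.197, 0.033]]
master1 0.72 [ 0.546 -0.081  0.016] [[0.509, -0.115, 0.005], [0.573, -0.053, 0.033]]
ring_gauge 0.96 [ 0.443 -0.05   0.02 ] [[0.415, -0.076, 0.003], [0.469, -0.024, 0.025]]
ring_gauge 0.55 [0.658 0.196 0.157] [[0.632, 0.172, 0.093], [0.662, 0.214, 0.191]]
vee_block 0.94 [ 0.648 -0.089  0.024] [[0.624, -0.117, 0.004], [0.678, -0.066, 0.039]]
```

View pics/s14.png

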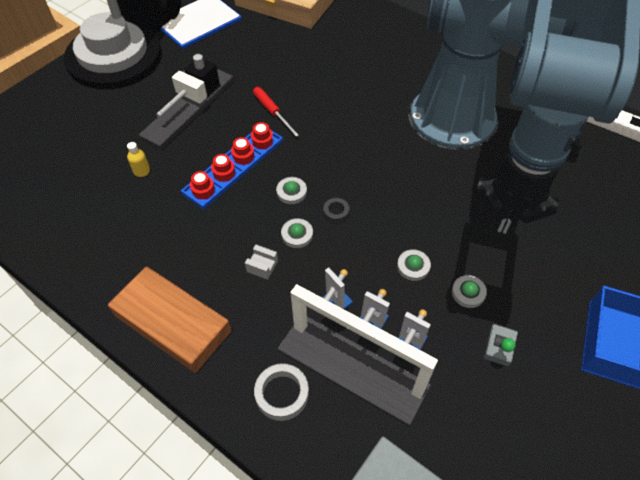

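Emit:
play_rows:
  plan:
    - [0,[0,0,0],0]
    - [0,[0,0,0],0]
    - [0,[0,0,0],0]
    - [0,[0,0,0],0]
    - [0,[0,0,0],0]
    - [0,[0,0,0],0]
    - [0,[0,0,0],0]
    - [0,[0,0,0],0]
    - [0,[0,0,0],0]
    - [0,[0,0,0],0]

```text
time_s: 55.85
eef_pos: [0.4657, 0.306, 0.2809]
eef_rot: [-0.0, 0.989, 0.147, -0.0]
wrist_force: [-0.2, -0.1, -0.5]
opening: -0.001
grasp_force: 0.0
```

Emit:
play_rows:
  plan:
    - [0,[0,0,0],0]
    - [0,[0,0,0],0]
    - [0,[0,0,0],0]
    - [0,[0,0,0],0]
    - [0,[0,0,0],0]
    - [0,[0,0,0],0]
    - [0,[0,0,0],0]
    - [0,[0,0,0],0]
    - [0,[0,0,0],0]
    - [0,[0,0,0],0]

```text
time_s: 56.85
eef_pos: [0.4657, 0.306, 0.2809]
eef_rot: [-0.0, 0.989, 0.147, -0.0]
wrist_force: [-0.0, -0.3, -0.2]
opening: -0.001
grasp_force: 0.0
```

```bash
python3 -c "
from h import *
b3();ball();print(hand_in())"
```

```text
scene [666.7 110.4] [45.6  9.7] 76.6 ztop {0.08: nan, 0.088: 0.1917, 0.096: 0.1921, 0.104: 0.1921, 0.112: 0.1919, 0.12: 0.1912, 0.128: 0.1913, 0.136: nan, 0.144: nan}
side [0. 0.] [0. 0.] 0.0 ztop {0.08: nan, 0.088: nan, 0.096: nan, 0.104: nan, 0.112: nan, 0.12: nan, 0.128: nan, 0.136: nan, 0.144: nan}
scene [0.543  0.4131 0.0929] joint 0.979
side [0.544  0.4125 0.093 ] joint 0.987
the job is handed in; nothing more can be done
None
```

I handed the job in at about 57 s: three brackets hang on their pegs, four caps sit flat in the tray nests, and the switch reads about 0.98 rad (on). The bracket on the right-hand peg was knocked about 20° round, but it settled within limits; the hand-in returned no verdict.

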